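Sort repair parts by material into the bench trays

ROBOT

A 7-joint arm with a two-finger parallel gripper is mounted at the origin on the work surface. World frame = base frame: x ahead of the robot, y to its left, z up, the work surface at z = 0. Lengths are in m, angles in rad, forces in N, time in s.
With the tool pointing down it reaches from about 0.35 to 0.9 m from the base axis. Payload 19.9 kg.
Tool frame: the origin (TCP) lies at the very end of the fingers, on their centre line; the grasp point (between the pads) lies arm.pinch_z behind it (arm.pinch_z is the distance from the TCP to the grasp point, in m); z points along the fingers, y is the direction in which the jaws open and shut (so a half turn about z gives the same grasp; the last joint's range is limited). The gripper opens to 85 mm and grips with 20 to 120 N. Pads are 22 mm wide; open, the fingers measure 114 mm over their backs; the gripper's body (76 mm by 85 mm) begins 54 mm behind the grasp point. The pads swing forward as they close: fully open they stand 13 mm farther back than shut.
Start: joints at [-1.321, 0.417, -0.01, 1.614, 0.005, 1.111, -0.053], TCP at [0.179, 0.599, 0.195] pointing down, gripper open.
Joint ranges: [-2.81, 2.81], [-0.39, 2.02], [-1.27, 1.25], [0.06, 2.57], [-1.19, 4.33], [0.19, 2], [-2.82, 2.82]. Speed limits (rad/s): [1.89, 1.89, 2.39, 2.39, 3.01, 3.01, 3.01].

INTERFACE

Orientations are given as a rotation vector (axis times angle).
In Python, from rig import arm gives the robot as it stands.
- The arm moves only by the tool carry_out, never from a script. Its argument "targets" is a list of rows, each an object of numbers: "ax", "ay", "az": the turn, a rotation vector about the tool's x, y, z in rad; "tx", "ty", "tz": the shift along the tool's x, y, z in cm; "hand": the opening, from 0 (shut) to 1 (fully open). In form: [{"ax": .., "ay": .., "az": .., "tx": .., "ty": .., "tz": .., "hand": ..}, ...]. A call has 1 to 20 rows; each row shifts and turns the commanded pose from where the row before left it, along the tool's axes as they then stand; what a row does not reach is not made up. A row lasts 1/12 s, in which the tool goes at most 41.7 mm and 7.16 degrees, less where a joint would pass 70% of its speed; a pose out of reach is approached as far as the arm can. A call with a gripper value outside its range is refused whole. The fingers move at their own pace and stop on an object; the grip force is fixed at half the most. Time passes only in rows, so rows that do not move let the fingers close. It gives the time, the measured TCP pose, the force and the opening at its end, in the units of the state.
- arm.observe(): the state, without advancing time (a new reading comes with each control period).
- arm.capture(name): name is "side" or "top"; returns a dict with "img" (420x560x3 uint8, red, green, blue), "camera_matrix" (3x3 intrinsics, pixels), "distortion" ([k1, k2, p1, p2, k3] as OpenCV has them; the pictures are not rectified), "camera_from_world" (4x4, takes a point from world to camera coordinates). Camera axes: x right, y up, looking along -z (the intrinsics and any distortion apply to the point x, -y, -z); pixel columns grow to the right and rows downward; lengths in m; the calibration is good to about 2 mm. A picture is of the moment at which its call begins. There is no depth.
- arm.close_job(): hands the job in, once; it reports no verdict.
The state is a dict: "t": time; "joint_pos": joint angles; "qvel": joint speeds; "joint_efforts": joint torques, N m; "eef_pos": TCP position; "eef_rot": TCP orientation; "force": force on the tool from outside, world axes, zero at the start; "moment": the same for the moment, N m; "opening": finger opening in m.
Only numpy, scipy, OpenCV 4.12 (cv2) and the standard library are available. Lean on these libraries where they do the work, as an engineer would, in place of code of your own. Each camera call takes 0.05 s, during which the arm holds its last target. There are 200 camera calls.

TASK

Sort the five parts left over from the repair into the trays by material: both brass parts into the yellow tray, both steel parts into the blue tray, the orange plastic knob into the red tray. Set each one down flat on the tray's bottom the same way up as it is now, nothing leaning or lying on anything else, and leave the white ceramic insulator and the little wooden block where they are.

Things in the scene. Friction and masses are not known exactly. Their poses are not given: they have to be found in the camera images.
- brass_adapter: Brass pipe adapter lying on the bench: square body 28 x 28 mm, 24 mm long, with a round threaded stub of 21 mm diameter at each end, 60 mm long in all. Origin: its middle, on its axis, 14 mm above what it lies on. x runs along its axis; y is level, across two flats of the square body (28 mm apart, good to grip). About 160 g.
- brass_bushing: Brass flanged bushing standing on its flange: flange 44 mm diameter, 8 mm thick; above it a barrel of 28 mm diameter up to 40 mm height. Origin: centre of the flange's underside, z up along the barrel. About 190 g.
- steel_nut: Large bare steel hexagon nut lying flat: 46 mm across flats, 53 mm across corners, 24 mm high, with a 30 mm through hole. Origin: centre of its underside, z up; its y axis is square to one pair of flats (the other pairs are 60 degrees on). About 180 g.
- steel_bolt: Thick bare steel hexagon bolt standing on its head: head 32 mm across flats, 37 mm across corners, 13 mm high; above it the round shank of 21 mm diameter up to 60 mm height. Origin: centre of the head's underside, z up along the shank. About 210 g.
- orange_knob: Orange plastic five-lobed clamping knob lying lobes down with its hub up: lobed part 56 mm across, 18 mm high; above it a round hub of 24 mm diameter up to 44 mm height. Origin: centre of its underside, z up along the hub. About 60 g.
- tray_yellow: Yellow plastic tray, open on top, fixed to the bench: outside 128 (its x) x 176 (its y) x 32 high, walls and bottom 4 mm thick, so inside 120 x 168 mm. Origin: centre of its underside, on the bench; its inner bottom is 4 mm higher. For brass.
- tray_blue: Blue plastic tray, open on top, fixed to the bench: outside 128 (its x) x 176 (its y) x 32 high, walls and bottom 4 mm thick, so inside 120 x 168 mm. Origin: centre of its underside, on the bench; its inner bottom is 4 mm higher. For steel.
- tray_red: Red plastic tray, open on top, fixed to the bench: outside 128 (its x) x 176 (its y) x 32 high, walls and bottom 4 mm thick, so inside 120 x 168 mm. Origin: centre of its underside, on the bench; its inner bottom is 4 mm higher. For plastic.
- wedge: Small brown wooden block, 36 (its x) x 20 (y) x 16 mm high, loose among the parts; stays where it is. Origin: centre of its underside.
- insulator: White ceramic insulator, a round disc 26 mm across and 16 mm high, loose among the parts; stays where it is. Origin: centre of its underside.

How it is judged:
By the outcome, as a careful person would: the job done as asked, in the order asked, and still so for the second after the job is handed in, with the robot touching nothing.
It also fails if it takes over 125 s, if anything falls off the work surface, if the arm or the gripper's body presses on something with over 40 N, if the wrist force passes 120 N, or if a joint passes its speed limit or range.

## Working session

There is one attempt and no reset: what is moved stays moved. The work goes in short steps, Python scripts to look and compute and a tool call to move; the robot and the scene stay as the last step left them, time stands still between calls to the robot, and variables do not carry over. Pictures are saved under pics/ and viewed, about 12 in all and at most 16, crops included, and the job is handed in when it is done.

Besides the shell and the picture viewer there is one more tool, called after "Emit:" as name(argument=value, ...) on one line, values as JSON. carry_out: Moves the arm, as the interface text tells. Its arguments: {"type":"object","properties":{"targets":{"type":"array"}},"required":["targets"]}

```bash
ls; mkdir -p pics
python3 - <<'E'
from rig import arm
import cv2
print(arm.observe(), arm.pinch_z)
for n in("top","side"):
    c=arm.capture(n); cv2.imwrite(f"pics/{n}0.png",c["img"][:,:,::-1]); print(n,c["camera_matrix"],c["distortion"],c["camera_from_world"])
E
```

```text
pics
{'t': 0.0, 'joint_pos': array([-1.32148189,  0.41796809, -0.01031827,  1.61417416,  0.00466238,
        1.11071373, -0.05299371]), 'qvel': array([-0.00029613, -0.00132458, -0.00010762,  0.00074963, -0.00055628,
        0.00207652, -0.00059002]), 'joint_efforts': array([ 1.48555897e-03, -8.64449430e+01,  6.79648183e-01, -4.34896874e+01,
        1.92098256e-02,  7.51659391e-03,  7.29568256e-06]), 'eef_pos': array([0.17908745, 0.59837735, 0.1946639 ]), 'eef_rot': array([-4.55165359e-01, -3.10831535e+00,  1.93625498e-03]), 'force': array([ 0.20233856, -0.6851733 , -0.40643203]), 'moment': array([-0.00791695,  0.01067197, -0.00625992]), 'opening': 0.08548888667252297} 0.0187
top [[495.54014324   0.         273.22238776]
 [  0.         495.54014324 209.89968734]
 [  0.           0.           1.        ]] [-0.00978124  0.          0.          0.          0.        ] [[-0.02075886 -0.99935095  0.02944054 -0.01066086]
 [ 0.99481456 -0.01771422  0.10015087 -0.49676638]
 [-0.09956435  0.03136689  0.99453661 -1.07281407]
 [ 0.          0.          0.          1.        ]]
side [[522.74729657   0.         280.38882299]
 [  0.         522.74729657 210.1276926 ]
 [  0.           0.           1.        ]] [0.02136875 0.         0.         0.         0.        ] [[-0.99307265 -0.1169047  -0.01183199  0.49080443]
 [ 0.07180286 -0.68346854  0.72644002 -0.04977122]
 [-0.09301104  0.72055815  0.68712801 -0.98534552]
 [ 0.          0.          0.          1.        ]]
```

View pics/top0.png

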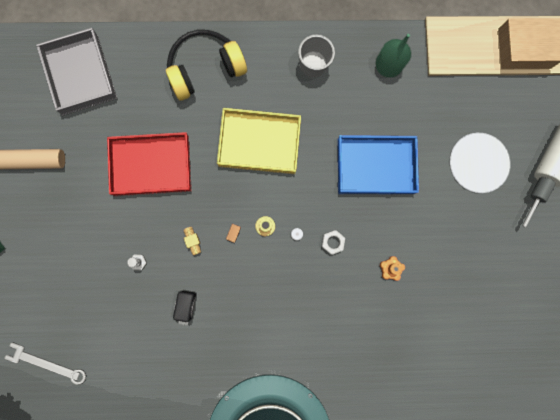

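View pics/side0.png

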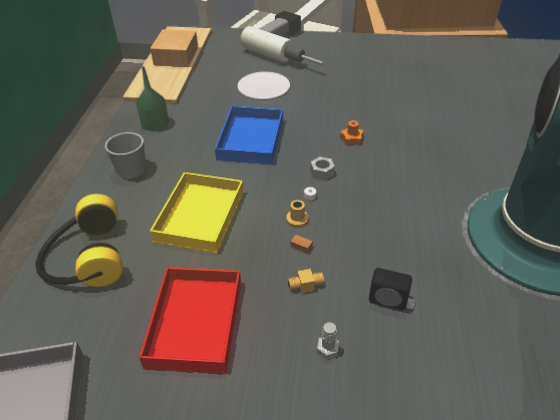

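The top view shows, left to right: bolt (137,262), adapter (192,241), wedge (233,233), bushing (265,226), insulator (297,234), nut (333,242) and knob (393,268). The trays are red (149,164), yellow (260,141) and blue (378,165). The side view agrees.

```bash
cat > h.py <<'E'
import numpy as np, cv2
from scipy.spatial.transform import Rotation as R
from rig import arm
def ray(c,uv):
    p=cv2.undistortPoints(np.float64(uv).reshape(-1,1,2),c["camera_matrix"],np.float64(c["distortion"])).reshape(-1,2)
    M=c["camera_from_world"]; d=np.c_[p[:,0],-p[:,1],-np.ones(len(p))]@M[:3,:3]
    return -M[:3,:3].T@M[:3,3], d
def onz(c,uv,z):
    o,d=ray(c,uv); return (o+d*((z-o[2])/d[:,2])[:,None])[:,:2]
def proj(c,P):
    M=c["camera_from_world"]; q=np.atleast_2d(P)@M[:3,:3].T+M[:3,3]; q=q*[1,-1,-1]
    return cv2.projectPoints(q,np.zeros(3),np.zeros(3),c["camera_matrix"],np.float64(c["distortion"]))[0].reshape(-1,2)
def go(xyz,yaw=None):
    """TCP shift in tool axes (cm) and az (rad) to reach world xyz with jaw (tool y) direction yaw, after turning"""
    s=arm.observe(); r=R.from_rotvec(s["eef_rot"]); y=r.as_matrix()[:,1]; cur=np.arctan2(y[1],y[0])
    print("t %.1f pos %s jaw yaw %.3f toolz %s open %.4f F %s"%(s["t"],s["eef_pos"].round(4),cur,r.as_matrix()[:,2].round(3),s["opening"],s["force"].round(1)))
    if xyz is not None: print("shift cm, tool axes now:",(r.inv().apply(np.array(xyz)-s["eef_pos"])*100).round(2))
    if yaw is not None: print("az",round(-((yaw-cur+np.pi/2)%np.pi-np.pi/2),3))
E
python3 - <<'E'
from h import *
t=arm.capture("top");s=arm.capture("side")
n=["bolt","adapter","bushing","nut","knob"]
tp=[(137,262),(192,241),(265,226),(333,242),(393,268)]
P=np.vstack([np.r_[onz(t,[p],.02)[0],.015] for p in tp]);print(P.round(3))
sp=proj(s,P).round().astype(int)
rows=[]
for c,ps,h in((t,tp,15),(s,sp,24)):
    rows.append(np.hstack([cv2.resize(c["img"][v-h:v+h,u-h:u+h],(150,150),interpolation=cv2.INTER_CUBIC) for u,v in ps])); print([(u-h,v-h) for u,v in ps])
cv2.imwrite("pics/m.png",np.vstack(rows)[:,:,::-1])
hsv=cv2.cvtColor(t["img"],cv2.COLOR_RGB2HSV)
for nm,(u,v),lo,hi in(("red",(149,164),0,6),("yellow",(260,141),25,35),("blue",(378,165),100,125)):
    m=cv2.inRange(hsv,(lo,120,60),(hi,255,255)); w=np.zeros_like(m); w[v-45:v+45,u-55:u+55]=m[v-45:v+45,u-55:u+55]
    cs=max(cv2.findContours(w,0,1)[0],key=cv2.contourArea)
    pts=onz(t,cs[:,0].astype(float),.032)
    (cx,cy),wh,a=cv2.minAreaRect((pts*1000).astype(np.float32)); print(nm,cx,cy,wh,a)
E
```

```text
[[ 0.388  0.28   0.015]
 [ 0.431  0.16   0.015]
 [ 0.461 -0.001  0.015]
 [ 0.423 -0.152  0.015]
 [ 0.363 -0.283  0.015]]
[(122, 247), (177, 226), (250, 211), (318, 227), (378, 253)]
[(np.int64(303), np.int64(317)), (np.int64(282), np.int64(254)), (np.int64(273), np.int64(189)), (np.int64(297), np.int64(142)), (np.int64(327), np.int64(108))]
red 603.71044921875 253.4636688232422 (132.45086669921875, 178.76278686523438) 2.55244779586792
yellow 596.2019653320312 67.46671295166016 (4.434517860412598, 13.455001831054688) 8.737874984741211
blue 594.2470703125 -255.82330322265625 (180.28758239746094, 129.7474822998047) 89.04714965820312
```

View pics/m.png

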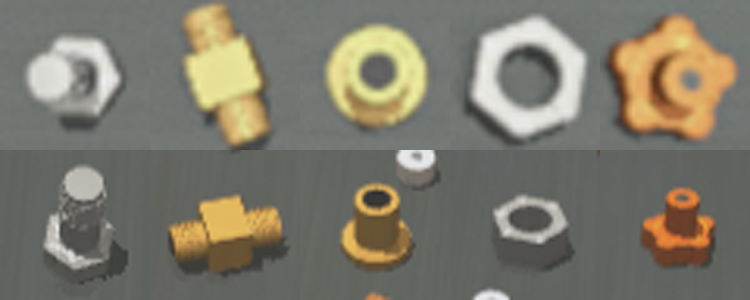

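Run:
```python
from h import *
t=arm.capture("top");s=arm.capture("side")
for n,a,b,z in(("bolt",(131.1,262.1),(329.4,326.8),.06),("bushing",(265.1,224.5),(297.1,202.6),.04),("nut",(333.1,241.5),(322.1,163.9),.024),("knob",(395.1,268.5),(353.1,121.9),.044),("adapter",(191.3,240.9),(282+74/3.125,254+56/3.125),.028)):
    o,d=ray(t,[a]);o2,d2=ray(s,[b]); A=np.c_[d[0],-d2[0]]; k=np.linalg.lstsq(A,o2-o,rcond=None)[0]
    p1=o+k[0]*d[0];p2=o2+k[1]*d2[0]
    print(n,"top",onz(t,[a],z)[0].round(4),"side",onz(s,[b],z)[0].round(4),"tri",((p1+p2)/2).round(4),"gap",np.linalg.norm(p1-p2).round(4))
hsv=cv2.cvtColor(t["img"],cv2.COLOR_RGB2HSV)
print(hsv[141,260],hsv[111,260],hsv[150,225],hsv[240,191],hsv[225,160],hsv[235,325],hsv[241,333])
def con(m,u,v,h,k):
    w=np.zeros_like(m); w[v-k:v+k,u-h:u+h]=m[v-k:v+k,u-h:u+h]; return max(cv2.findContours(w,0,1)[0],key=cv2.contourArea)[:,0].astype(float)
m=cv2.inRange(hsv,(15,80,60),(35,255,255))
for n,u,v,h,k,z in(("yellow",260,141,50,40,.032),("adapter",192,241,16,18,.014)):
    p=onz(t,con(m,u,v,h,k),z); print(n,cv2.minAreaRect((p*1000).astype(np.float32)))
# nut: weighted edges, upscaled
big=cv2.resize(t["img"][224:260,315:351],None,fx=8,fy=8,interpolation=cv2.INTER_CUBIC)
g=cv2.cvtColor(big,cv2.COLOR_RGB2GRAY); _,m=cv2.threshold(g,0,255,cv2.THRESH_OTSU)
c=max(cv2.findContours(m,0,1)[0],key=cv2.contourArea)[:,0]
P=onz(t,(c+.5)/8-.5+[315,224],.024)*1000
a=np.deg2rad(np.arange(0,180,1)); q=P@np.array([np.cos(a),np.sin(a)]); w=q.max(0)-q.min(0)
f=w[:60]+w[60:120]+w[120:]; i=f.argmin(); print("nut flat normals deg",i,i+60,i+120,w[[i,i+60,i+120]], "ctr",[np.linalg.lstsq(np.c_[np.cos(a),np.sin(a)],(q.max(0)+q.min(0))/2,rcond=None)[0]])
```

```text
bolt top [0.3878 0.2826] side [0.3869 0.2844] tri [0.3874 0.2831 0.0581] gap 0.0009
bushing top [ 0.4633 -0.0014] side [ 0.4618 -0.0029] tri [ 0.4625 -0.0014  0.0414] gap 0.0016
nut top [ 0.424  -0.1513] side [ 0.4218 -0.1471] tri [ 0.423  -0.1519  0.0203] gap 0.0022
knob top [ 0.3622 -0.2814] side [ 0.3601 -0.2823] tri [ 0.3612 -0.2812  0.0447] gap 0.002
adapter top [0.4313 0.1604] side [0.4319 0.1568] tri [0.4314 0.1599 0.0317] gap 0.0006
[ 31  92 234] [ 30  93 190] [ 31  92 234] [ 28  89 230] [ 60  11 119] [ 30   3 230] [ 72  11 118]
yellow ((652.4119873046875, 9.184982299804688), (177.52255249023438, 135.28854370117188), 83.50668334960938)
adapter ((432.86016845703125, 161.64772033691406), (62.38032150268555, 30.16310691833496), 21.42997932434082)
nut flat normals deg 19 79 139 [48.17771701 47.58818418 47.92200673] ctr [array([ 423.48853436, -151.92361347])]
```

The close-up montage resolves all five parts. Their tops are at about bolt (131,262), adapter (191,241), bushing (265,224.5), nut (333,241.5) and knob (395,268.5), and the two views agree to 2–4 mm. I'll start with the brass adapter.

Run:
```python
from h import *
print(R.from_rotvec(arm.observe()["eef_rot"]).as_matrix().round(3))
go((.432,.161,.12),np.deg2rad(111.4))
```

```text
[[-0.958  0.287 -0.   ]
 [ 0.287  0.958 -0.   ]
 [-0.    -0.    -1.   ]]
t 0.3 pos [0.1792 0.5986 0.1951] jaw yaw 1.280 toolz [-0. -0. -1.] open 0.0854 F [ 0.5 -0.5 -0.1]
shift cm, tool axes now: [-36.77 -34.67   7.52]
az -0.664
```

Emit:
carry_out(targets=[{"tx":-2.3,"ty":-2.17,"tz":0.4,"hand":0.6},{"tx":-2.3,"ty":-2.17,"tz":0.4,"hand":0.6},{"tx":-2.3,"ty":-2.17,"tz":0.4,"hand":0.6},{"tx":-2.3,"ty":-2.17,"tz":0.4,"hand":0.6},{"tx":-2.3,"ty":-2.17,"tz":0.4,"hand":0.6},{"tx":-2.3,"ty":-2.17,"tz":0.4,"hand":0.6},{"tx":-2.3,"ty":-2.17,"tz":0.4,"hand":0.6},{"tx":-2.3,"ty":-2.17,"tz":0.4,"hand":0.6},{"tx":-2.3,"ty":-2.17,"tz":0.4,"hand":0.6},{"tx":-2.3,"ty":-2.17,"tz":0.4,"hand":0.6},{"tx":-2.3,"ty":-2.17,"tz":0.4,"hand":0.6},{"tx":-2.3,"ty":-2.17,"tz":0.4,"hand":0.6},{"tx":-2.3,"ty":-2.17,"tz":0.4,"hand":0.6},{"tx":-2.3,"ty":-2.17,"tz":0.4,"hand":0.6},{"tx":-2.3,"ty":-2.17,"tz":0.4,"hand":0.6},{"tx":-2.3,"ty":-2.17,"tz":0.4,"hand":0.6},{"az":-0.11,"hand":0.6},{"az":-0.11,"hand":0.6},{"az":-0.11,"hand":0.6},{"az":-0.11,"hand":0.6}])

```text
validation failed for argument at $.ta...
```

Run:
```python
from h import *
go((.432,.161,.006),np.deg2rad(111.4))
```

```text
t 0.3 pos [0.1792 0.5986 0.1951] jaw yaw 1.280 toolz [-0. -0. -1.] open 0.0854 F [ 0.5 -0.5 -0.1]
shift cm, tool axes now: [-36.77 -34.67  18.92]
az -0.664
```

Emit:
carry_out(targets=[{"ax":0,"ay":0,"az":0,"tx":-2.3,"ty":-2.17,"tz":0.4,"hand":0.6}])

```text
t: 0.38
eef_pos: [0.1915, 0.5746, 0.1913]
eef_rot: [-0.446, -3.108, -0.003]
force: [1.0, 0.1, -1.0]
opening: 0.0756
```

Emit:
carry_out(targets=[{"ax":0,"ay":0,"az":0,"tx":-2.3,"ty":-2.17,"tz":0.4,"hand":0.6},{"ax":0,"ay":0,"az":0,"tx":-2.3,"ty":-2.17,"tz":0.4,"hand":0.6},{"ax":0,"ay":0,"az":0,"tx":-2.3,"ty":-2.17,"tz":0.4,"hand":0.6},{"ax":0,"ay":0,"az":0,"tx":-2.3,"ty":-2.17,"tz":0.4,"hand":0.6},{"ax":0,"ay":0,"az":0,"tx":-2.3,"ty":-2.17,"tz":0.4,"hand":0.6},{"ax":0,"ay":0,"az":0,"tx":-2.3,"ty":-2.17,"tz":0.4,"hand":0.6},{"ax":0,"ay":0,"az":0,"tx":-2.3,"ty":-2.17,"tz":0.4,"hand":0.6},{"ax":0,"ay":0,"az":0,"tx":-2.3,"ty":-2.17,"tz":0.4,"hand":0.6},{"ax":0,"ay":0,"az":0,"tx":-2.3,"ty":-2.17,"tz":0.4,"hand":0.6},{"ax":0,"ay":0,"az":0,"tx":-2.3,"ty":-2.17,"tz":0.4,"hand":0.6},{"ax":0,"ay":0,"az":0,"tx":-2.3,"ty":-2.17,"tz":0.4,"hand":0.6},{"ax":0,"ay":0,"az":0,"tx":-2.3,"ty":-2.17,"tz":0.4,"hand":0.6},{"ax":0,"ay":0,"az":0,"tx":-2.3,"ty":-2.17,"tz":0.4,"hand":0.6},{"ax":0,"ay":0,"az":0,"tx":-2.3,"ty":-2.17,"tz":0.4,"hand":0.6},{"ax":0,"ay":0,"az":0,"tx":-2.3,"ty":-2.17,"tz":0.4,"hand":0.6},{"ax":0,"ay":0,"az":-0.11,"tx":0,"ty":0,"tz":0,"hand":0.6},{"ax":0,"ay":0,"az":-0.11,"tx":0,"ty":0,"tz":0,"hand":0.6},{"ax":0,"ay":0,"az":-0.11,"tx":0,"ty":0,"tz":0,"hand":0.6},{"ax":0,"ay":0,"az":-0.11,"tx":0,"ty":0,"tz":0,"hand":0.6},{"ax":0,"ay":0,"az":-0.11,"tx":0,"ty":0,"tz":0,"hand":0.6}])

```text
t: 2.05
eef_pos: [0.4322, 0.1606, 0.1314]
eef_rot: [-0.414, 3.114, -0.0]
force: [1.0, 0.4, 0.2]
opening: 0.0514
```

Run:
```python
from h import *
go((.432,.161,.006),np.deg2rad(111.4))
```

```text
t 2.0 pos [0.4322 0.1606 0.1314] jaw yaw 1.835 toolz [ 0.  0. -1.] open 0.0514 F [1.  0.4 0.2]
shift cm, tool axes now: [1.000e-02 5.000e-02 1.254e+01]
az -0.109
```

Emit:
carry_out(targets=[{"ax":0,"ay":0,"az":-0.11,"tx":0,"ty":0,"tz":1.5,"hand":0.6},{"ax":0,"ay":0,"az":0,"tx":0,"ty":0,"tz":2,"hand":0.6},{"ax":0,"ay":0,"az":0,"tx":0,"ty":0,"tz":2,"hand":0.6},{"ax":0,"ay":0,"az":0,"tx":0,"ty":0,"tz":2,"hand":0.6},{"ax":0,"ay":0,"az":0,"tx":0,"ty":0,"tz":2,"hand":0.6},{"ax":0,"ay":0,"az":0,"tx":0,"ty":0,"tz":1.5,"hand":0.6},{"ax":0,"ay":0,"az":0,"tx":0,"ty":0,"tz":1,"hand":0.6},{"ax":0,"ay":0,"az":0,"tx":0,"ty":0,"tz":0.5,"hand":0.6},{"ax":0,"ay":0,"az":0,"tx":0,"ty":0,"tz":0,"hand":0.6},{"ax":0,"ay":0,"az":0,"tx":0,"ty":0,"tz":0,"hand":0},{"ax":0,"ay":0,"az":0,"tx":0,"ty":0,"tz":0,"hand":0},{"ax":0,"ay":0,"az":0,"tx":0,"ty":0,"tz":0,"hand":0},{"ax":0,"ay":0,"az":0,"tx":0,"ty":0,"tz":0,"hand":0},{"ax":0,"ay":0,"az":0,"tx":0,"ty":0,"tz":0,"hand":0},{"ax":0,"ay":0,"az":0,"tx":0,"ty":0,"tz":0,"hand":0}])

```text
t: 3.3
eef_pos: [0.4323, 0.1607, 0.0066]
eef_rot: [-0.577, 3.088, 0.0]
force: [-0.6, 0.2, -0.1]
opening: 0.0003
```

Run:
```python
from h import *
go((.656,.047,.12),np.deg2rad(90-6.5))
```

```text
t 3.3 pos [0.4323 0.1607 0.0066] jaw yaw 1.940 toolz [ 0.  0. -1.] open 0.0003 F [-0.6  0.2 -0.1]
shift cm, tool axes now: [-16.76 -18.68 -11.34]
az 0.483
```

The gripper shut on nothing, so I'll look before doing anything else.

Run:
```python
from h import *
t=arm.capture("top");s=arm.capture("side")
a=cv2.resize(t["img"][170:290,100:260],(400,300));b=cv2.resize(s["img"][180:330,210:410],(400,300))
cv2.imwrite("pics/m2.png",np.hstack([a,b])[:,:,::-1])
e=arm.observe()["eef_pos"]; print(proj(t,e),proj(s,e), proj(s,[.432,.161,.014]))
```

```text
[[192.49412992 240.83417048]] [[305.05246177 281.67745752]] [[305.26730697 279.06299823]]
```

View pics/m2.png

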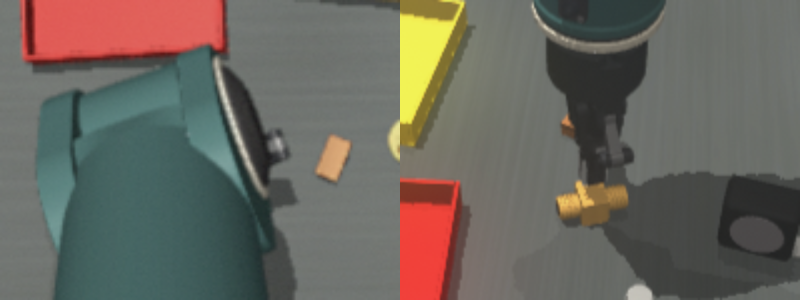

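Run:
```python
from h import *
s=arm.capture("side")
im=s["img"].copy()
for z in(0.0066,.08,.2):
    u,v=proj(s,[.4323,.1607,z])[0]; cv2.circle(im,(round(u),round(v)),1,(255,0,255),-1); print(u,v)
cv2.imwrite("pics/m3.png",cv2.resize(im[120:320,220:400],(720,800),interpolation=cv2.INTER_CUBIC)[::1,:,::-1][200:800])
```

```text
305.02025384457284 281.6338633590057
305.93582930210323 253.21927669296713
307.69857394241257 198.80760080880938
```

View pics/m3.png

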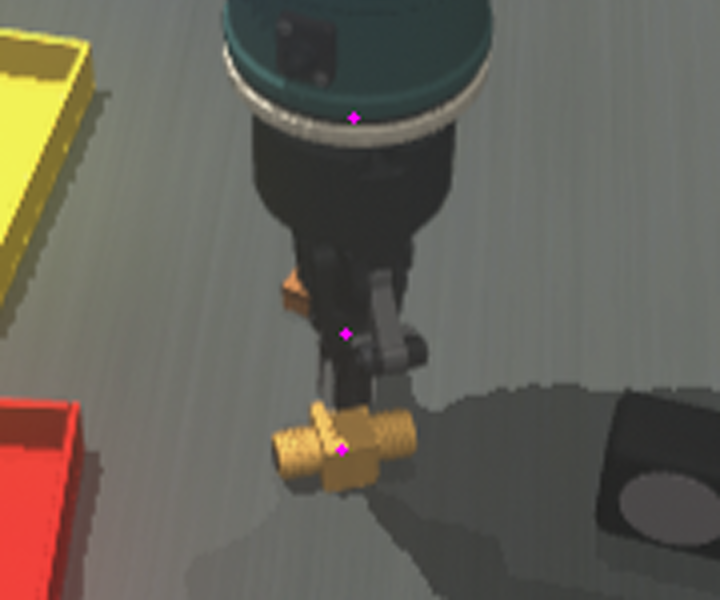

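Run:
```python
from h import *
s=arm.capture("side")["img"]; s0=cv2.imread("pics/side0.png")[:,:,::-1].copy()
for im in(s0,s):
    m=cv2.inRange(cv2.cvtColor(im,cv2.COLOR_RGB2HSV),(14,110,50),(30,255,255)); w=m[262:305,280:335]
    c=max(cv2.findContours(w,0,1)[0],key=cv2.contourArea)
    print(cv2.boundingRect(c),cv2.contourArea(c),cv2.minAreaRect(c))
cv2.imwrite("pics/m4.png",np.hstack([cv2.resize(i[255:310,275:340],(390,330),interpolation=cv2.INTER_CUBIC) for i in(s0,s)])[:,:,::-1])
```

```text
(8, 7, 36, 24) 490.5 ((25.884620666503906, 18.423076629638672), (22.35723876953125, 35.3009033203125), 78.69007110595703)
(8, 9, 36, 22) 470.5 ((25.5, 19.5), (21.0, 35.0), 90.0)
```

View pics/m4.png

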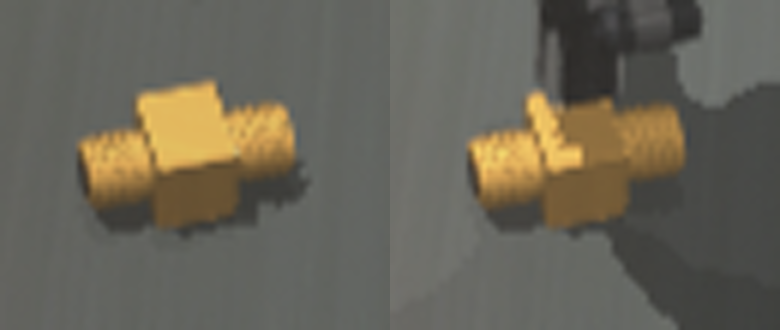

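The adapter hasn't moved. The shut fingertips hover just above it, at about side (308,272), while the reported TCP projects to (305,281.6). So the fingers really end about 25 mm higher than reported. I'll open, go lower in small steps and watch the force.

Emit:
carry_out(targets=[{"ax":0,"ay":0,"az":0,"tx":0,"ty":0,"tz":0,"hand":0.6},{"ax":0,"ay":0,"az":0,"tx":0,"ty":0,"tz":0,"hand":0.6},{"ax":0,"ay":0,"az":0,"tx":0,"ty":0,"tz":0,"hand":0.6},{"ax":0,"ay":0,"az":0,"tx":0,"ty":0,"tz":0,"hand":0.6},{"ax":0,"ay":0,"az":0,"tx":0,"ty":0,"tz":0.3,"hand":0.6},{"ax":0,"ay":0,"az":0,"tx":0,"ty":0,"tz":0.3,"hand":0.6},{"ax":0,"ay":0,"az":0,"tx":0,"ty":0,"tz":0.2,"hand":0.6},{"ax":0,"ay":0,"az":0,"tx":0,"ty":0,"tz":0,"hand":0.6}])

```text
t: 4.17
eef_pos: [0.4319, 0.1604, -0.0023]
eef_rot: [0.577, -3.087, 0.001]
force: [0.0, -1.1, -0.3]
opening: 0.0513
```

Run:
```python
from h import *
go((.656,.047,.12),np.deg2rad(90-6.5))
s=arm.capture("side")["img"]
cv2.imwrite("pics/m5.png",cv2.resize(s[215:315,260:360],(600,600),interpolation=cv2.INTER_CUBIC)[:,:,::-1])
```

```text
t 4.2 pos [ 0.4319  0.1604 -0.0023] jaw yaw 1.940 toolz [-0.001 -0.001 -1.   ] open 0.0513 F [ 0.  -1.1 -0.3]
shift cm, tool axes now: [-16.8  -18.67 -12.24]
az 0.483
```

View pics/m5.png

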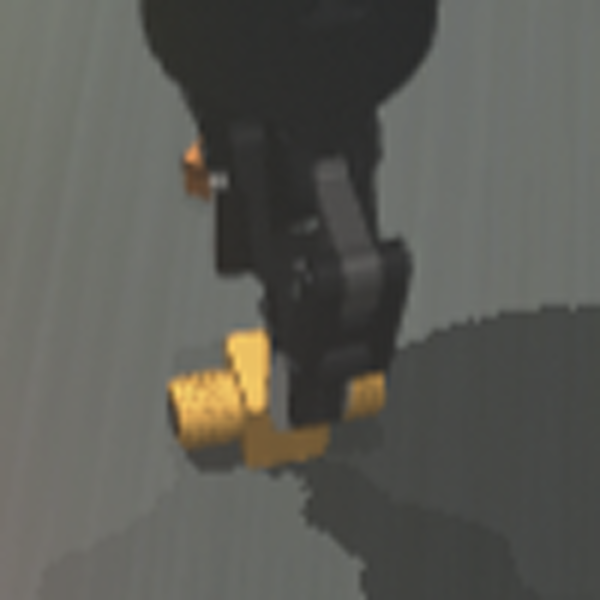

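The bias is confirmed: reported z is −2 mm with no contact, and the front fingertip at side (312,286) is about 22 mm above the bench. Going further down, gently.

Emit:
carry_out(targets=[{"ax":0,"ay":0,"az":0,"tx":0,"ty":0,"tz":0.3,"hand":0.6},{"ax":0,"ay":0,"az":0,"tx":0,"ty":0,"tz":0.3,"hand":0.6},{"ax":0,"ay":0,"az":0,"tx":0,"ty":0,"tz":0.3,"hand":0.6},{"ax":0,"ay":0,"az":0,"tx":0,"ty":0,"tz":0.3,"hand":0.6},{"ax":0,"ay":0,"az":0,"tx":0,"ty":0,"tz":0,"hand":0.6}])

```text
t: 4.63
eef_pos: [0.4319, 0.1604, -0.0143]
eef_rot: [0.576, -3.087, 0.0]
force: [-0.1, 0.1, 0.1]
opening: 0.0514
```

Emit:
carry_out(targets=[{"ax":0,"ay":0,"az":0,"tx":0,"ty":0,"tz":0,"hand":0},{"ax":0,"ay":0,"az":0,"tx":0,"ty":0,"tz":0,"hand":0},{"ax":0,"ay":0,"az":0,"tx":0,"ty":0,"tz":0,"hand":0},{"ax":0,"ay":0,"az":0,"tx":0,"ty":0,"tz":0,"hand":0},{"ax":0,"ay":0,"az":0,"tx":0,"ty":0,"tz":0,"hand":0}])

```text
t: 5.05
eef_pos: [0.4323, 0.1606, -0.0134]
eef_rot: [-0.576, 3.088, -0.0]
force: [-1.2, -1.3, 6.5]
opening: 0.0255
```

Run:
```python
from h import *
go((.656,.047,.12),np.deg2rad(90-6.5))
s=arm.capture("side")["img"]
cv2.imwrite("pics/m6.png",cv2.resize(s[215:315,260:360],(500,500),interpolation=cv2.INTER_CUBIC)[:,:,::-1])
```

```text
t 5.0 pos [ 0.4323  0.1606 -0.0134] jaw yaw 1.940 toolz [ 0.  0. -1.] open 0.0255 F [-1.2 -1.3  6.5]
shift cm, tool axes now: [-16.77 -18.66 -13.33]
az 0.483
```

View pics/m6.png

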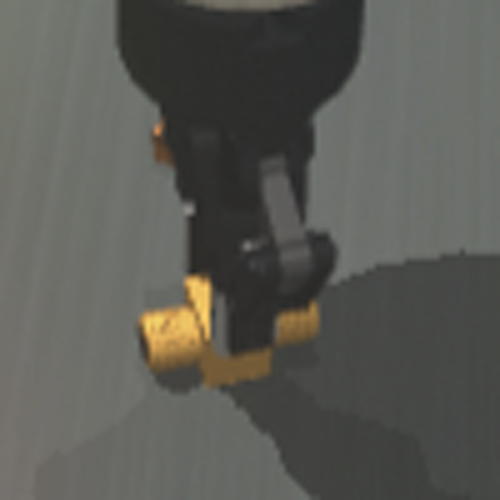

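Emit:
carry_out(targets=[{"ax":0,"ay":0,"az":0,"tx":0,"ty":0,"tz":0,"hand":0},{"ax":0,"ay":0,"az":0,"tx":0,"ty":0,"tz":0,"hand":0},{"ax":0,"ay":0,"az":0,"tx":0,"ty":0,"tz":-0.5,"hand":0},{"ax":0,"ay":0,"az":0,"tx":0,"ty":0,"tz":-1,"hand":0},{"ax":0,"ay":0,"az":0,"tx":0,"ty":0,"tz":-1.5,"hand":0},{"ax":0,"ay":0,"az":0,"tx":0,"ty":0,"tz":-1.5,"hand":0},{"ax":0,"ay":0,"az":0,"tx":0,"ty":0,"tz":-1.5,"hand":0},{"ax":0,"ay":0,"az":0,"tx":0,"ty":0,"tz":0,"hand":0}])

```text
t: 5.77
eef_pos: [0.4336, 0.1612, 0.0493]
eef_rot: [-0.576, 3.084, 0.002]
force: [2.2, 0.1, -1.4]
opening: 0.0256
```

Run:
```python
from h import *
go((.656,.047,.10),np.deg2rad(90-6.5))
s=arm.capture("side")["img"]
cv2.imwrite("pics/m7.png",cv2.resize(s[195:315,260:380],(500,500),interpolation=cv2.INTER_CUBIC)[:,:,::-1])
```

```text
t 5.8 pos [0.4336 0.1612 0.0493] jaw yaw 1.940 toolz [ 0.004  0.002 -1.   ] open 0.0256 F [ 2.2  0.1 -1.4]
shift cm, tool axes now: [-16.64 -18.67  -5.01]
az 0.482
```

View pics/m7.png

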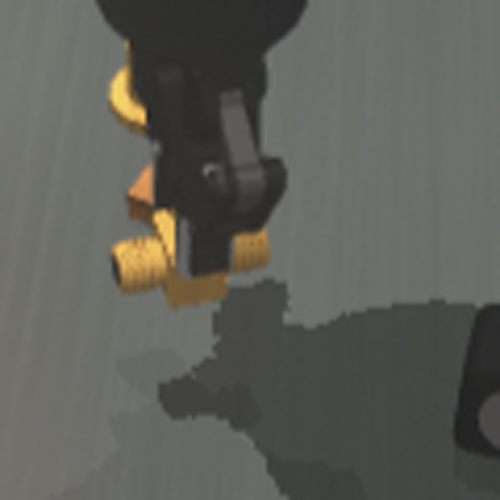

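Adapter held and level. Views so far: 9. Next, move to above the yellow tray.

Emit:
carry_out(targets=[{"ax":0,"ay":0,"az":0,"tx":-0.5,"ty":-0.5,"tz":-1.5,"hand":0},{"ax":0,"ay":0,"az":0,"tx":-1.2,"ty":-1.3,"tz":-1.5,"hand":0},{"ax":0,"ay":0,"az":0,"tx":-2,"ty":-2.3,"tz":-1,"hand":0},{"ax":0,"ay":0,"az":0,"tx":-2,"ty":-2.3,"tz":-1,"hand":0},{"ax":0,"ay":0,"az":0,"tx":-2,"ty":-2.3,"tz":0,"hand":0},{"ax":0,"ay":0,"az":0,"tx":-2,"ty":-2.3,"tz":0,"hand":0},{"ax":0,"ay":0,"az":0,"tx":-2,"ty":-2.3,"tz":0,"hand":0},{"ax":0,"ay":0,"az":0,"tx":-2,"ty":-2.3,"tz":0,"hand":0},{"ax":0,"ay":0,"az":0,"tx":-1.7,"ty":-1.9,"tz":0,"hand":0},{"ax":0,"ay":0,"az":0,"tx":-1.2,"ty":-1.2,"tz":0,"hand":0},{"ax":0,"ay":0,"az":0.08,"tx":0,"ty":0,"tz":0,"hand":0},{"ax":0,"ay":0,"az":0.12,"tx":0,"ty":0,"tz":0,"hand":0},{"ax":0,"ay":0,"az":0.12,"tx":0,"ty":0,"tz":0,"hand":0},{"ax":0,"ay":0,"az":0.12,"tx":0,"ty":0,"tz":0,"hand":0},{"ax":0,"ay":0,"az":0.04,"tx":0,"ty":0,"tz":0,"hand":0},{"ax":0,"ay":0,"az":0,"tx":0,"ty":0,"tz":0,"hand":0}])

```text
t: 7.15
eef_pos: [0.654, 0.0462, 0.0954]
eef_rot: [-0.177, -3.135, 0.001]
force: [-0.0, -0.4, -2.4]
opening: 0.0255
```

Run:
```python
from h import *
go((.656,.047,-.008),np.deg2rad(90-6.5))
t=arm.capture("top");s=arm.capture("side")
e=arm.observe()["eef_pos"];print(proj(s,e),proj(t,e))
a=cv2.resize(s["img"][120:260,130:290],(400,350));b=cv2.resize(t["img"][80:220,180:340],(400,350))
cv2.imwrite("pics/m8.png",np.hstack([a,b])[:,:,::-1])
```

```text
t 7.2 pos [0.654  0.0462 0.0954] jaw yaw 1.458 toolz [-0.001 -0.001 -1.   ] open 0.0255 F [-0.  -0.4 -2.4]
shift cm, tool axes now: [-0.2   0.11 10.34]
az 0.001
[[189.05667241 190.71230417]] [[241.06222168 132.45855454]]
```

View pics/m8.png

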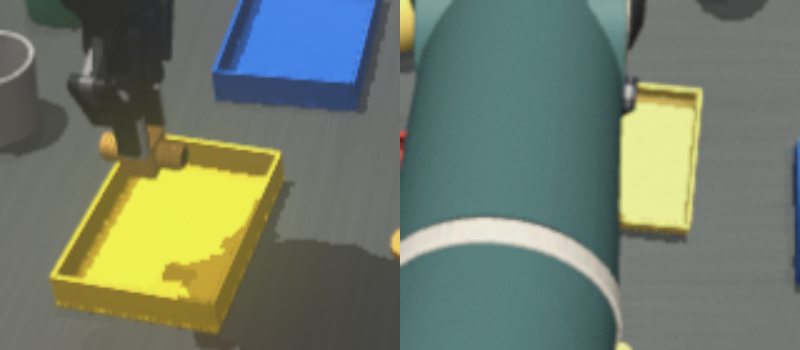

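Both views show the adapter held over the tray with the fingers at side (184,183). That fits the same upward bias. I'll lower it into the tray.

Emit:
carry_out(targets=[{"ax":0,"ay":0,"az":0,"tx":0,"ty":-0.4,"tz":1,"hand":0},{"ax":0,"ay":0,"az":0,"tx":0,"ty":0,"tz":2,"hand":0},{"ax":0,"ay":0,"az":0,"tx":0,"ty":0,"tz":2,"hand":0},{"ax":0,"ay":0,"az":0,"tx":0,"ty":0,"tz":2,"hand":0},{"ax":0,"ay":0,"az":0,"tx":0,"ty":0,"tz":1.5,"hand":0},{"ax":0,"ay":0,"az":0,"tx":0,"ty":0,"tz":0.7,"hand":0},{"ax":0,"ay":0,"az":0,"tx":0,"ty":0,"tz":0.3,"hand":0},{"ax":0,"ay":0,"az":0,"tx":0,"ty":0,"tz":0.2,"hand":0},{"ax":0,"ay":0,"az":0,"tx":0,"ty":0,"tz":0,"hand":0}])

```text
t: 8.0
eef_pos: [0.6544, 0.042, -0.0003]
eef_rot: [0.174, 3.136, -0.0]
force: [-0.1, 0.4, -1.1]
opening: 0.0258
```

Emit:
carry_out(targets=[{"ax":0,"ay":0,"az":0,"tx":0,"ty":0,"tz":0.2,"hand":0},{"ax":0,"ay":0,"az":0,"tx":0,"ty":0,"tz":0,"hand":0}])

```text
t: 8.17
eef_pos: [0.6544, 0.0422, -0.0022]
eef_rot: [0.174, 3.136, 0.0]
force: [0.0, -0.2, -2.3]
opening: 0.0253
```

Emit:
carry_out(targets=[{"ax":0,"ay":0,"az":0,"tx":0,"ty":0,"tz":0.2,"hand":0},{"ax":0,"ay":0,"az":0,"tx":0,"ty":0,"tz":0,"hand":0}])

```text
t: 8.33
eef_pos: [0.6541, 0.0422, -0.0046]
eef_rot: [0.174, 3.137, -0.0]
force: [0.0, -0.1, -1.7]
opening: 0.0259
```

Emit:
carry_out(targets=[{"ax":0,"ay":0,"az":0,"tx":0,"ty":0,"tz":0.2,"hand":0},{"ax":0,"ay":0,"az":0,"tx":0,"ty":0,"tz":0,"hand":0}])

```text
t: 8.5
eef_pos: [0.6539, 0.0422, -0.0069]
eef_rot: [-0.174, -3.137, 0.0]
force: [0.3, -0.7, -1.4]
opening: 0.0256
```

Emit:
carry_out(targets=[{"ax":0,"ay":0,"az":0,"tx":0,"ty":0,"tz":0.15,"hand":0},{"ax":0,"ay":0,"az":0,"tx":0,"ty":0,"tz":0,"hand":0}])

```text
t: 8.67
eef_pos: [0.6539, 0.0421, -0.0084]
eef_rot: [-0.174, -3.137, 0.0]
force: [0.3, 0.7, -1.7]
opening: 0.0254
```

Emit:
carry_out(targets=[{"ax":0,"ay":0,"az":0,"tx":0,"ty":0,"tz":0.1,"hand":0},{"ax":0,"ay":0,"az":0,"tx":0,"ty":0,"tz":0,"hand":0}])

```text
t: 8.83
eef_pos: [0.6541, 0.0421, -0.0092]
eef_rot: [0.174, 3.137, -0.0]
force: [0.1, -0.2, -1.2]
opening: 0.0256
```

Emit:
carry_out(targets=[{"ax":0,"ay":0,"az":0,"tx":0,"ty":0,"tz":0.15,"hand":0},{"ax":0,"ay":0,"az":0,"tx":0,"ty":0,"tz":0,"hand":0}])

```text
t: 9.0
eef_pos: [0.6543, 0.0421, -0.0094]
eef_rot: [0.174, 3.136, 0.001]
force: [-9.1, 0.6, 19.8]
opening: 0.0257
```

Emit:
carry_out(targets=[{"ax":0,"ay":0,"az":0,"tx":0,"ty":0,"tz":0.15,"hand":0},{"ax":0,"ay":0,"az":0,"tx":0,"ty":0,"tz":0,"hand":0}])

```text
t: 9.17
eef_pos: [0.6546, 0.0421, -0.0095]
eef_rot: [0.174, 3.136, 0.001]
force: [-17.6, 1.1, 42.2]
opening: 0.0255
```

Contact came exactly 4 mm above the grasp height, so the bias is constant. Back off, release and rise.

Emit:
carry_out(targets=[{"ax":0,"ay":0,"az":0,"tx":0,"ty":0,"tz":-0.25,"hand":0},{"ax":0,"ay":0,"az":0,"tx":0,"ty":0,"tz":0,"hand":0.5},{"ax":0,"ay":0,"az":0,"tx":0,"ty":0,"tz":0,"hand":0.5},{"ax":0,"ay":0,"az":0,"tx":0,"ty":0,"tz":0,"hand":0.5},{"ax":0,"ay":0,"az":0,"tx":0,"ty":0,"tz":0,"hand":0.5},{"ax":0,"ay":0,"az":0,"tx":0,"ty":0,"tz":-0.5,"hand":0.5},{"ax":0,"ay":0,"az":0,"tx":0,"ty":0,"tz":-1.5,"hand":0.5},{"ax":0,"ay":0,"az":0,"tx":0,"ty":0,"tz":-2.5,"hand":0.5},{"ax":0,"ay":0,"az":0,"tx":0,"ty":0,"tz":-3,"hand":0.5},{"ax":0,"ay":0,"az":0,"tx":0,"ty":0,"tz":-3,"hand":0.5},{"ax":0,"ay":0,"az":0,"tx":0,"ty":0,"tz":-2,"hand":0.5},{"ax":0,"ay":0,"az":0,"tx":0,"ty":0,"tz":0,"hand":0.5}])

```text
t: 10.17
eef_pos: [0.6565, 0.0421, 0.1214]
eef_rot: [0.174, 3.13, 0.002]
force: [0.4, 0.3, -0.1]
opening: 0.0429
```

Run:
```python
from h import *
go((.4625,-.0015,.08),0)
t=arm.capture("top");s=arm.capture("side")
hs=cv2.cvtColor(s["img"],cv2.COLOR_RGB2HSV)
a=cv2.resize(s["img"][150:260,130:290],(480,330));b=cv2.resize(t["img"][200:290,100:260],(480,270))
cv2.imwrite("pics/m9.png",np.vstack([a,b])[:,:,::-1])
```

```text
t 10.2 pos [0.6565 0.0421 0.1214] jaw yaw 1.460 toolz [ 0.007  0.001 -1.   ] open 0.0429 F [ 0.4  0.3 -0.1]
shift cm, tool axes now: [18.83 -6.49  4.  ]
az 1.46
```

View pics/m9.png

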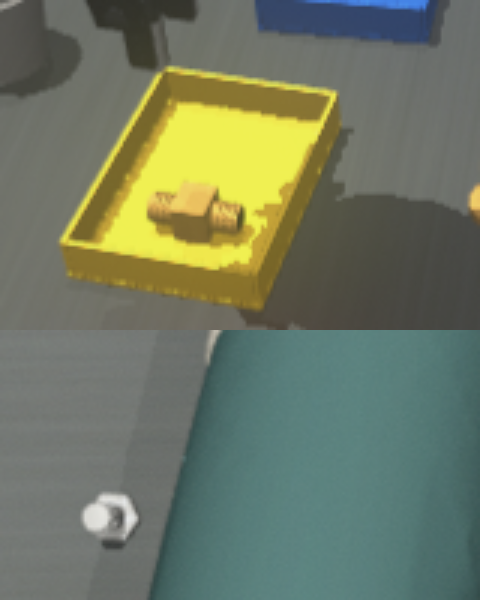

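The adapter lies flat in the tray at side (195,218). Views so far: 11. I'll check the lateral bias from its centroid while moving on.

Run:
```python
from h import *
s=arm.capture("side")
hs=cv2.cvtColor(s["img"],cv2.COLOR_RGB2HSV)[205:235,175:215]
m=cv2.inRange(hs,(14,60,40),(24,255,235)); c=max(cv2.findContours(m,0,1)[0],key=cv2.contourArea)
print(cv2.boundingRect(c),cv2.contourArea(c)); r=cv2.minAreaRect(c)[0]; uv=np.array(r)+[175,205]; print(uv,onz(s,[uv,(195,218.3)],.018))
```

```text
(4, 8, 35, 19) 381.5
[196. 222.] [[0.6506893  0.04784761]
 [0.65497273 0.03812669]]
```

Emit:
carry_out(targets=[{"ax":0,"ay":0,"az":0,"tx":0.8,"ty":-0.3,"tz":0,"hand":0.6},{"ax":0,"ay":0,"az":0,"tx":1.8,"ty":-0.6,"tz":0,"hand":0.6},{"ax":0,"ay":0,"az":0,"tx":2.7,"ty":-0.9,"tz":0,"hand":0.6},{"ax":0,"ay":0,"az":0,"tx":2.7,"ty":-0.9,"tz":0,"hand":0.6},{"ax":0,"ay":0,"az":0,"tx":2.7,"ty":-0.9,"tz":0,"hand":0.6},{"ax":0,"ay":0,"az":0,"tx":2.7,"ty":-0.9,"tz":0,"hand":0.6},{"ax":0,"ay":0,"az":0,"tx":2.7,"ty":-0.9,"tz":0,"hand":0.6},{"ax":0,"ay":0,"az":0.1,"tx":1.8,"ty":-0.7,"tz":0,"hand":0.6},{"ax":0,"ay":0,"az":0.12,"tx":0.8,"ty":-0.3,"tz":0,"hand":0.6},{"ax":0,"ay":0,"az":0.12,"tx":0,"ty":0,"tz":0,"hand":0.6},{"ax":0,"ay":0,"az":0.12,"tx":0,"ty":0,"tz":0,"hand":0.6},{"ax":0,"ay":0,"az":0.12,"tx":0,"ty":0,"tz":0,"hand":0.6},{"ax":0,"ay":0,"az":0.12,"tx":0,"ty":0,"tz":0,"hand":0.6},{"ax":0,"ay":0,"az":0.12,"tx":0,"ty":0,"tz":0,"hand":0.6},{"ax":0,"ay":0,"az":0.12,"tx":0,"ty":0,"tz":0,"hand":0.6},{"ax":0,"ay":0,"az":0.12,"tx":0,"ty":0,"tz":0,"hand":0.6},{"ax":0,"ay":0,"az":0.12,"tx":0,"ty":0,"tz":0,"hand":0.6},{"ax":0,"ay":0,"az":0.12,"tx":0,"ty":0,"tz":0,"hand":0.6},{"ax":0,"ay":0,"az":0.12,"tx":0,"ty":0,"tz":0,"hand":0.6},{"ax":0,"ay":0,"az":0.12,"tx":0,"ty":0,"tz":0,"hand":0.6}])

```text
t: 11.98
eef_pos: [0.4598, -0.0002, 0.1147]
eef_rot: [-2.314, -2.123, 0.002]
force: [0.5, 0.0, -0.1]
opening: 0.0513
```

Run:
```python
from h import *
go((.4625,-.0015,-.008),0)
print(arm.observe()["joint_pos"].round(2))
```

```text
t 12.0 pos [ 4.598e-01 -2.000e-04  1.147e-01] jaw yaw -0.086 toolz [-0.001 -0.    -1.   ] open 0.0513 F [ 0.5  0.  -0.1]
shift cm, tool axes now: [-0.1   0.3  12.27]
az -0.086
[-0.63  0.27  0.65  2.1  -0.22  0.83  0.06]
```

Emit:
carry_out(targets=[{"ax":0,"ay":0,"az":0,"tx":-0.1,"ty":0.3,"tz":1,"hand":0.6},{"ax":0,"ay":0,"az":0,"tx":0,"ty":0,"tz":2,"hand":0.6},{"ax":0,"ay":0,"az":0,"tx":0,"ty":0,"tz":2.5,"hand":0.6},{"ax":0,"ay":0,"az":0,"tx":0,"ty":0,"tz":2.5,"hand":0.6},{"ax":0,"ay":0,"az":0,"tx":0,"ty":0,"tz":2,"hand":0.6},{"ax":0,"ay":0,"az":0,"tx":0,"ty":0,"tz":1.4,"hand":0.6},{"ax":0,"ay":0,"az":0,"tx":0,"ty":0,"tz":0.6,"hand":0.6},{"ax":0,"ay":0,"az":0,"tx":0,"ty":0,"tz":0.3,"hand":0.6},{"ax":0,"ay":0,"az":0,"tx":0,"ty":0,"tz":0,"hand":0.6}])

```text
t: 12.73
eef_pos: [0.4634, -0.0015, -0.0081]
eef_rot: [-2.307, -2.132, 0.001]
force: [-0.2, -0.3, -0.2]
opening: 0.0514
```

Emit:
carry_out(targets=[{"ax":0,"ay":0,"az":0,"tx":0,"ty":0,"tz":0,"hand":0},{"ax":0,"ay":0,"az":0,"tx":0,"ty":0,"tz":0,"hand":0},{"ax":0,"ay":0,"az":0,"tx":0,"ty":0,"tz":0,"hand":0},{"ax":0,"ay":0,"az":0,"tx":0,"ty":0,"tz":0,"hand":0},{"ax":0,"ay":0,"az":0,"tx":0,"ty":0,"tz":0,"hand":0},{"ax":0,"ay":0,"az":0,"tx":0,"ty":0,"tz":0,"hand":0}])

```text
t: 13.23
eef_pos: [0.4643, -0.0011, -0.0067]
eef_rot: [2.307, 2.131, 0.002]
force: [-3.8, -1.5, 11.0]
opening: 0.0251
```

Bushing gripped. The opening reads about 2.5–3 mm low, same as before. Lift it.

Emit:
carry_out(targets=[{"ax":0,"ay":0,"az":0,"tx":0,"ty":0,"tz":-0.5,"hand":0},{"ax":0,"ay":0,"az":0,"tx":0,"ty":0,"tz":-1,"hand":0},{"ax":0,"ay":0,"az":0,"tx":0,"ty":0,"tz":-2,"hand":0},{"ax":0,"ay":0,"az":0,"tx":0,"ty":0,"tz":-2,"hand":0},{"ax":0,"ay":0,"az":0,"tx":0,"ty":0,"tz":-2,"hand":0},{"ax":0,"ay":0,"az":0,"tx":0,"ty":0,"tz":-1.5,"hand":0},{"ax":0,"ay":0,"az":0,"tx":0,"ty":0,"tz":-0.5,"hand":0},{"ax":0,"ay":0,"az":0,"tx":0,"ty":0,"tz":0,"hand":0}])

```text
t: 13.9
eef_pos: [0.4646, -0.0008, 0.0888]
eef_rot: [2.307, 2.131, 0.004]
force: [0.9, 0.6, -1.9]
opening: 0.0251
```

Run:
```python
from h import *
go((.647,-.033,.08),np.deg2rad(-6.5))
```

```text
t 13.9 pos [ 0.4646 -0.0008  0.0888] jaw yaw -0.079 toolz [ 0.003  0.001 -1.   ] open 0.0251 F [ 0.9  0.6 -1.9]
shift cm, tool axes now: [-1.76 18.43  0.92]
az 0.034
```

Emit:
carry_out(targets=[{"ax":0,"ay":0,"az":0,"tx":0,"ty":1,"tz":0,"hand":0},{"ax":0,"ay":0,"az":0,"tx":-0.2,"ty":2,"tz":0,"hand":0},{"ax":0,"ay":0,"az":0,"tx":-0.3,"ty":3,"tz":0,"hand":0},{"ax":0,"ay":0,"az":0,"tx":-0.3,"ty":3,"tz":0,"hand":0},{"ax":0,"ay":0,"az":0,"tx":-0.3,"ty":3,"tz":0,"hand":0},{"ax":0,"ay":0,"az":0,"tx":-0.3,"ty":3,"tz":0,"hand":0},{"ax":0,"ay":0,"az":0,"tx":-0.3,"ty":2.2,"tz":0,"hand":0},{"ax":0,"ay":0,"az":0,"tx":0,"ty":1.2,"tz":0,"hand":0},{"ax":0,"ay":0,"az":0,"tx":0,"ty":0,"tz":0,"hand":0},{"ax":0,"ay":0,"az":0,"tx":0,"ty":0,"tz":1.5,"hand":0},{"ax":0,"ay":0,"az":0,"tx":0,"ty":0,"tz":2,"hand":0},{"ax":0,"ay":0,"az":0,"tx":0,"ty":0,"tz":2,"hand":0},{"ax":0,"ay":0,"az":0,"tx":0,"ty":0,"tz":1.5,"hand":0},{"ax":0,"ay":0,"az":0,"tx":0,"ty":0,"tz":1,"hand":0},{"ax":0,"ay":0,"az":0,"tx":0,"ty":0,"tz":0.5,"hand":0},{"ax":0,"ay":0,"az":0,"tx":0,"ty":0,"tz":0,"hand":0}])

```text
t: 15.23
eef_pos: [0.6454, -0.033, 0.0012]
eef_rot: [-2.308, -2.13, 0.002]
force: [-1.1, 0.6, -0.7]
opening: 0.0253
```

Emit:
carry_out(targets=[{"ax":0,"ay":0,"az":0,"tx":0,"ty":0,"tz":0.15,"hand":0},{"ax":0,"ay":0,"az":0,"tx":0,"ty":0,"tz":0,"hand":0}])

```text
t: 15.4
eef_pos: [0.6464, -0.0329, 0.0015]
eef_rot: [2.308, 2.13, 0.001]
force: [0.0, -0.3, -2.5]
opening: 0.0252
```

Emit:
carry_out(targets=[{"ax":0,"ay":0,"az":0,"tx":0,"ty":0,"tz":0.3,"hand":0},{"ax":0,"ay":0,"az":0,"tx":0,"ty":0,"tz":0,"hand":0}])

```text
t: 15.57
eef_pos: [0.6461, -0.0327, -0.002]
eef_rot: [2.308, 2.131, 0.001]
force: [-0.2, 0.1, -1.5]
opening: 0.0249
```

Emit:
carry_out(targets=[{"ax":0,"ay":0,"az":0,"tx":0,"ty":0,"tz":0.15,"hand":0},{"ax":0,"ay":0,"az":0,"tx":0,"ty":0,"tz":0,"hand":0}])

```text
t: 15.73
eef_pos: [0.6462, -0.0328, -0.0026]
eef_rot: [2.308, 2.131, 0.001]
force: [-6.1, 1.6, 11.5]
opening: 0.0251
```

Contact at the predicted height. Release, rise, then look at the nut's approach.

Emit:
carry_out(targets=[{"ax":0,"ay":0,"az":0,"tx":0,"ty":0,"tz":-0.1,"hand":0},{"ax":0,"ay":0,"az":0,"tx":0,"ty":0,"tz":0,"hand":0.5},{"ax":0,"ay":0,"az":0,"tx":0,"ty":0,"tz":0,"hand":0.5},{"ax":0,"ay":0,"az":0,"tx":0,"ty":0,"tz":0,"hand":0.5},{"ax":0,"ay":0,"az":0,"tx":0,"ty":0,"tz":0,"hand":0.5},{"ax":0,"ay":0,"az":0,"tx":0,"ty":0,"tz":-0.5,"hand":0.5},{"ax":0,"ay":0,"az":0,"tx":0,"ty":0,"tz":-1.5,"hand":0.5},{"ax":0,"ay":0,"az":0,"tx":0,"ty":0,"tz":-2.5,"hand":0.5},{"ax":0,"ay":0,"az":0,"tx":0,"ty":0,"tz":-3,"hand":0.5},{"ax":0,"ay":0,"az":0,"tx":0,"ty":0,"tz":-3,"hand":0.5},{"ax":0,"ay":0,"az":0,"tx":0,"ty":0,"tz":-1,"hand":0.5},{"ax":0,"ay":0,"az":0,"tx":0,"ty":0,"tz":0,"hand":0.5}])

```text
t: 16.73
eef_pos: [0.6476, -0.0331, 0.1166]
eef_rot: [2.306, 2.128, 0.006]
force: [0.6, 0.3, -0.3]
opening: 0.0425
```

Run:
```python
from h import *
go((.4235,-.152,.1),np.deg2rad(19))
```

```text
t 16.7 pos [ 0.6476 -0.0331  0.1166] jaw yaw -0.080 toolz [ 0.005  0.    -1.   ] open 0.0425 F [ 0.6  0.3 -0.3]
shift cm, tool axes now: [-13.65 -21.4    1.54]
az -0.412
```

Emit:
carry_out(targets=[{"ax":0,"ay":0,"az":0,"tx":-0.6,"ty":-0.9,"tz":0,"hand":0.8},{"ax":0,"ay":0,"az":0,"tx":-1.2,"ty":-1.9,"tz":0,"hand":0.8},{"ax":0,"ay":0,"az":0,"tx":-1.6,"ty":-2.5,"tz":0,"hand":0.8},{"ax":0,"ay":0,"az":0,"tx":-1.6,"ty":-2.5,"tz":0,"hand":0.8},{"ax":0,"ay":0,"az":0,"tx":-1.6,"ty":-2.5,"tz":0,"hand":0.8},{"ax":0,"ay":0,"az":0,"tx":-1.6,"ty":-2.5,"tz":0,"hand":0.8},{"ax":0,"ay":0,"az":0,"tx":-1.6,"ty":-2.5,"tz":0,"hand":0.8},{"ax":0,"ay":0,"az":0,"tx":-1.6,"ty":-2.5,"tz":0,"hand":0.8},{"ax":0,"ay":0,"az":0,"tx":-1.3,"ty":-2.1,"tz":0,"hand":0.8},{"ax":0,"ay":0,"az":0,"tx":-0.9,"ty":-1.5,"tz":0,"hand":0.8},{"ax":0,"ay":0,"az":-0.1,"tx":0,"ty":0,"tz":0,"hand":0.8},{"ax":0,"ay":0,"az":-0.12,"tx":0,"ty":0,"tz":0,"hand":0.8},{"ax":0,"ay":0,"az":-0.12,"tx":0,"ty":0,"tz":0,"hand":0.8},{"ax":0,"ay":0,"az":-0.07,"tx":0,"ty":0,"tz":0,"hand":0.8},{"ax":0,"ay":0,"az":0,"tx":0,"ty":0,"tz":0,"hand":0.8}])

```text
t: 17.98
eef_pos: [0.4215, -0.1513, 0.1124]
eef_rot: [-1.822, -2.559, -0.0]
force: [-0.3, -0.1, -0.8]
opening: 0.0682
```

Run:
```python
from h import *
go((.4235,-.152,-.016),np.deg2rad(19))
```

```text
t 18.0 pos [ 0.4215 -0.1513  0.1124] jaw yaw 0.333 toolz [-0.  0. -1.] open 0.0682 F [-0.3 -0.1 -0.8]
shift cm, tool axes now: [-0.13  0.17 12.84]
az 0.002
```

Emit:
carry_out(targets=[{"ax":0,"ay":0,"az":0,"tx":-0.1,"ty":0.2,"tz":1,"hand":0.8},{"ax":0,"ay":0,"az":0,"tx":0,"ty":0,"tz":2,"hand":0.8},{"ax":0,"ay":0,"az":0,"tx":0,"ty":0,"tz":2.5,"hand":0.8},{"ax":0,"ay":0,"az":0,"tx":0,"ty":0,"tz":2.5,"hand":0.8},{"ax":0,"ay":0,"az":0,"tx":0,"ty":0,"tz":2,"hand":0.8},{"ax":0,"ay":0,"az":0,"tx":0,"ty":0,"tz":1.3,"hand":0.8},{"ax":0,"ay":0,"az":0,"tx":0,"ty":0,"tz":0.8,"hand":0.8},{"ax":0,"ay":0,"az":0,"tx":0,"ty":0,"tz":0.5,"hand":0.8},{"ax":0,"ay":0,"az":0,"tx":0,"ty":0,"tz":0.3,"hand":0.8},{"ax":0,"ay":0,"az":0,"tx":0,"ty":0,"tz":0.2,"hand":0.8},{"ax":0,"ay":0,"az":0,"tx":0,"ty":0,"tz":0,"hand":0.8}])

```text
t: 18.9
eef_pos: [0.4242, -0.1516, -0.0185]
eef_rot: [1.827, 2.555, 0.0]
force: [-0.1, 0.8, -0.9]
opening: 0.0682
```

Emit:
carry_out(targets=[{"ax":0,"ay":0,"az":0,"tx":0,"ty":0,"tz":0,"hand":0},{"ax":0,"ay":0,"az":0,"tx":0,"ty":0,"tz":0,"hand":0},{"ax":0,"ay":0,"az":0,"tx":0,"ty":0,"tz":0,"hand":0},{"ax":0,"ay":0,"az":0,"tx":0,"ty":0,"tz":0,"hand":0},{"ax":0,"ay":0,"az":0,"tx":0,"ty":0,"tz":0,"hand":0},{"ax":0,"ay":0,"az":0,"tx":0,"ty":0,"tz":0,"hand":0}])

```text
t: 19.4
eef_pos: [0.4244, -0.1516, -0.0178]
eef_rot: [1.826, 2.555, 0.001]
force: [-4.5, 2.4, 18.2]
opening: 0.0436
```

Emit:
carry_out(targets=[{"ax":0,"ay":0,"az":0,"tx":0,"ty":0,"tz":-0.5,"hand":0},{"ax":0,"ay":0,"az":0,"tx":0,"ty":0,"tz":-1,"hand":0},{"ax":0,"ay":0,"az":0,"tx":0,"ty":0,"tz":-2,"hand":0},{"ax":0,"ay":0,"az":0,"tx":0,"ty":0,"tz":-2,"hand":0},{"ax":0,"ay":0,"az":0,"tx":0,"ty":0,"tz":-2,"hand":0},{"ax":0,"ay":0,"az":0,"tx":0,"ty":0,"tz":-1.5,"hand":0},{"ax":0,"ay":0,"az":0,"tx":0,"ty":0,"tz":-0.5,"hand":0},{"ax":0,"ay":0,"az":0,"tx":0,"ty":0,"tz":0,"hand":0}])

```text
t: 20.07
eef_pos: [0.4247, -0.1515, 0.0776]
eef_rot: [1.825, 2.555, 0.002]
force: [0.1, -0.4, -2.4]
opening: 0.0432
```

Run:
```python
from h import *
go((.594,-.215,.0),np.deg2rad(19))
```

```text
t 20.1 pos [ 0.4247 -0.1515  0.0776] jaw yaw 0.330 toolz [ 0.003  0.    -1.   ] open 0.0432 F [ 0.1 -0.4 -2.4]
shift cm, tool axes now: [-11.49  13.93   7.8 ]
az -0.001
```

Emit:
carry_out(targets=[{"ax":0,"ay":0,"az":0,"tx":-0.6,"ty":0.7,"tz":0,"hand":0},{"ax":0,"ay":0,"az":0,"tx":-1.2,"ty":1.4,"tz":0,"hand":0},{"ax":0,"ay":0,"az":0,"tx":-2,"ty":2.4,"tz":0,"hand":0},{"ax":0,"ay":0,"az":0,"tx":-2,"ty":2.4,"tz":0,"hand":0},{"ax":0,"ay":0,"az":0,"tx":-2,"ty":2.4,"tz":0,"hand":0},{"ax":0,"ay":0,"az":0,"tx":-1.7,"ty":2.1,"tz":0,"hand":0},{"ax":0,"ay":0,"az":0,"tx":-1.3,"ty":1.6,"tz":0,"hand":0},{"ax":0,"ay":0,"az":0,"tx":-0.7,"ty":0.9,"tz":0,"hand":0},{"ax":0,"ay":0,"az":0,"tx":0,"ty":0,"tz":0,"hand":0},{"ax":0,"ay":0,"az":0,"tx":0,"ty":0,"tz":1,"hand":0},{"ax":0,"ay":0,"az":0,"tx":0,"ty":0,"tz":2,"hand":0},{"ax":0,"ay":0,"az":0,"tx":0,"ty":0,"tz":2,"hand":0},{"ax":0,"ay":0,"az":0,"tx":0,"ty":0,"tz":2,"hand":0},{"ax":0,"ay":0,"az":0,"tx":0,"ty":0,"tz":1,"hand":0},{"ax":0,"ay":0,"az":0,"tx":0,"ty":0,"tz":0.6,"hand":0},{"ax":0,"ay":0,"az":0,"tx":0,"ty":0,"tz":0.2,"hand":0},{"ax":0,"ay":0,"az":0,"tx":0,"ty":0,"tz":0,"hand":0}])

```text
t: 21.48
eef_pos: [0.5926, -0.2154, -0.0117]
eef_rot: [-1.827, -2.556, 0.0]
force: [0.2, -0.0, -0.6]
opening: 0.0434
```

Emit:
carry_out(targets=[{"ax":0,"ay":0,"az":0,"tx":0,"ty":0,"tz":0.15,"hand":0},{"ax":0,"ay":0,"az":0,"tx":0,"ty":0,"tz":0,"hand":0}])

```text
t: 21.65
eef_pos: [0.5931, -0.2155, -0.0125]
eef_rot: [1.826, 2.555, 0.001]
force: [-0.6, -0.1, -2.6]
opening: 0.0429
```

Emit:
carry_out(targets=[{"ax":0,"ay":0,"az":0,"tx":0,"ty":0,"tz":0.15,"hand":0},{"ax":0,"ay":0,"az":0,"tx":0,"ty":0,"tz":0,"hand":0}])

```text
t: 21.82
eef_pos: [0.5933, -0.2155, -0.0136]
eef_rot: [1.826, 2.555, 0.001]
force: [-1.6, 2.5, 9.1]
opening: 0.0434
```

Emit:
carry_out(targets=[{"ax":0,"ay":0,"az":0,"tx":0,"ty":0,"tz":-0.1,"hand":0},{"ax":0,"ay":0,"az":0,"tx":0,"ty":0,"tz":0,"hand":0.65},{"ax":0,"ay":0,"az":0,"tx":0,"ty":0,"tz":0,"hand":0.65},{"ax":0,"ay":0,"az":0,"tx":0,"ty":0,"tz":0,"hand":0.65},{"ax":0,"ay":0,"az":0,"tx":0,"ty":0,"tz":0,"hand":0.65},{"ax":0,"ay":0,"az":0,"tx":0,"ty":0,"tz":-0.5,"hand":0.65},{"ax":0,"ay":0,"az":0,"tx":0,"ty":0,"tz":-1.5,"hand":0.65},{"ax":0,"ay":0,"az":0,"tx":0,"ty":0,"tz":-2.5,"hand":0.65},{"ax":0,"ay":0,"az":0,"tx":0,"ty":0,"tz":-3,"hand":0.65},{"ax":0,"ay":0,"az":0,"tx":0,"ty":0,"tz":-3,"hand":0.65},{"ax":0,"ay":0,"az":0,"tx":0,"ty":0,"tz":-2,"hand":0.6},{"ax":0,"ay":0,"az":0,"tx":0,"ty":0,"tz":0,"hand":0.6}])

```text
t: 22.82
eef_pos: [0.5948, -0.2165, 0.1171]
eef_rot: [1.823, 2.551, 0.004]
force: [-0.4, -0.3, 0.6]
opening: 0.0512
```

Run:
```python
from h import *
go((.3875,.2835,.115))
```

```text
t 22.8 pos [ 0.5948 -0.2165  0.1171] jaw yaw 0.330 toolz [ 0.007 -0.002 -1.   ] open 0.0512 F [-0.4 -0.3  0.6]
shift cm, tool axes now: [ 5.401e+01 -3.430e+00 -1.000e-02]
```

Emit:
carry_out(targets=[{"ax":0,"ay":0,"az":0,"tx":1,"ty":0,"tz":0,"hand":0.6},{"ax":0,"ay":0,"az":0,"tx":2,"ty":-0.2,"tz":0,"hand":0.6},{"ax":0,"ay":0,"az":0,"tx":3.3,"ty":-0.2,"tz":0,"hand":0.6},{"ax":0,"ay":0,"az":0,"tx":3.3,"ty":-0.2,"tz":0,"hand":0.6},{"ax":0,"ay":0,"az":0,"tx":3.3,"ty":-0.2,"tz":0,"hand":0.6},{"ax":0,"ay":0,"az":0,"tx":3.3,"ty":-0.2,"tz":0,"hand":0.6},{"ax":0,"ay":0,"az":0,"tx":3.3,"ty":-0.2,"tz":0,"hand":0.6},{"ax":0,"ay":0,"az":0,"tx":3.3,"ty":-0.2,"tz":0,"hand":0.6},{"ax":0,"ay":0,"az":0,"tx":3.3,"ty":-0.2,"tz":0,"hand":0.6},{"ax":0,"ay":0,"az":0,"tx":3.3,"ty":-0.2,"tz":0,"hand":0.6},{"ax":0,"ay":0,"az":0,"tx":3.3,"ty":-0.2,"tz":0,"hand":0.6},{"ax":0,"ay":0,"az":0,"tx":3.3,"ty":-0.2,"tz":0,"hand":0.6},{"ax":0,"ay":0,"az":0,"tx":3.3,"ty":-0.2,"tz":0,"hand":0.6},{"ax":0,"ay":0,"az":0,"tx":3.3,"ty":-0.2,"tz":0,"hand":0.6},{"ax":0,"ay":0,"az":0,"tx":3.3,"ty":-0.2,"tz":0,"hand":0.6},{"ax":0,"ay":0,"az":0,"tx":3.3,"ty":-0.2,"tz":0,"hand":0.6},{"ax":0,"ay":0,"az":0,"tx":2.8,"ty":-0.2,"tz":0,"hand":0.6},{"ax":0,"ay":0,"az":0,"tx":1.6,"ty":-0.2,"tz":0,"hand":0.6},{"ax":0,"ay":0,"az":0,"tx":0.4,"ty":0,"tz":0,"hand":0.6},{"ax":0,"ay":0,"az":0,"tx":0,"ty":0,"tz":0,"hand":0.6}])

```text
t: 24.48
eef_pos: [0.3844, 0.2852, 0.1111]
eef_rot: [-1.823, -2.558, 0.001]
force: [0.3, -0.6, 0.5]
opening: 0.0513
```

Run:
```python
from h import *
go((.3875,.2835,.0))
```

```text
t 24.5 pos [0.3844 0.2852 0.1111] jaw yaw 0.332 toolz [-0.001 -0.001 -1.   ] open 0.0513 F [ 0.3 -0.6  0.5]
shift cm, tool axes now: [-0.25  0.24 11.11]
```

Emit:
carry_out(targets=[{"ax":0,"ay":0,"az":0,"tx":-0.2,"ty":0.2,"tz":0.5,"hand":0.6},{"ax":0,"ay":0,"az":0,"tx":0,"ty":0,"tz":1.5,"hand":0.6},{"ax":0,"ay":0,"az":0,"tx":0,"ty":0,"tz":2,"hand":0.6},{"ax":0,"ay":0,"az":0,"tx":0,"ty":0,"tz":2,"hand":0.6},{"ax":0,"ay":0,"az":0,"tx":0,"ty":0,"tz":2,"hand":0.6},{"ax":0,"ay":0,"az":0,"tx":0,"ty":0,"tz":1.5,"hand":0.6},{"ax":0,"ay":0,"az":0,"tx":0,"ty":0,"tz":1,"hand":0.6},{"ax":0,"ay":0,"az":0,"tx":0,"ty":0,"tz":0.6,"hand":0.6},{"ax":0,"ay":0,"az":0,"tx":0,"ty":0,"tz":0,"hand":0.6}])

```text
t: 25.23
eef_pos: [0.3881, 0.2821, -0.0005]
eef_rot: [1.828, 2.555, -0.003]
force: [-1.3, -1.0, -0.1]
opening: 0.0514
```

Emit:
carry_out(targets=[{"ax":0,"ay":0,"az":0,"tx":0,"ty":0,"tz":0,"hand":0},{"ax":0,"ay":0,"az":0,"tx":0,"ty":0,"tz":0,"hand":0},{"ax":0,"ay":0,"az":0,"tx":0,"ty":0,"tz":0,"hand":0},{"ax":0,"ay":0,"az":0,"tx":0,"ty":0,"tz":0,"hand":0},{"ax":0,"ay":0,"az":0,"tx":0,"ty":0,"tz":0,"hand":0},{"ax":0,"ay":0,"az":0,"tx":0,"ty":0,"tz":0,"hand":0}])

```text
t: 25.73
eef_pos: [0.3885, 0.2836, 0.001]
eef_rot: [1.826, 2.556, 0.002]
force: [-1.7, -2.2, 7.5]
opening: 0.0178
```

Emit:
carry_out(targets=[{"ax":0,"ay":0,"az":0,"tx":0,"ty":0,"tz":-0.5,"hand":0},{"ax":0,"ay":0,"az":0,"tx":0,"ty":0,"tz":-1,"hand":0},{"ax":0,"ay":0,"az":0,"tx":0,"ty":0,"tz":-2,"hand":0},{"ax":0,"ay":0,"az":0,"tx":0,"ty":0,"tz":-2.5,"hand":0},{"ax":0,"ay":0,"az":0,"tx":0,"ty":0,"tz":-2.5,"hand":0},{"ax":0,"ay":0,"az":0,"tx":0,"ty":0,"tz":-1.5,"hand":0},{"ax":0,"ay":0,"az":0,"tx":0,"ty":0,"tz":-0.5,"hand":0},{"ax":0,"ay":0,"az":0,"tx":0,"ty":0,"tz":0,"hand":0}])

```text
t: 26.4
eef_pos: [0.3885, 0.2838, 0.1067]
eef_rot: [1.826, 2.556, 0.004]
force: [-0.9, 0.0, -1.7]
opening: 0.0179
```

Run:
```python
from h import *
go((.594,-.297,.1),0)
s=arm.capture("side");e=arm.observe()["eef_pos"];u,v=proj(s,e)[0].astype(int);print(u,v)
cv2.imwrite("pics/m10.png",cv2.resize(s["img"][max(v-80,0):v+60,u-70:u+70],(500,500))[:,:,::-1])
```

```text
t 26.4 pos [0.3885 0.2838 0.1067] jaw yaw 0.330 toolz [ 0.002  0.002 -1.   ] open 0.0179 F [-0.9  0.  -1.7]
shift cm, tool axes now: [-61.61   0.6    0.58]
az 0.33
330 307
```

View pics/m10.png

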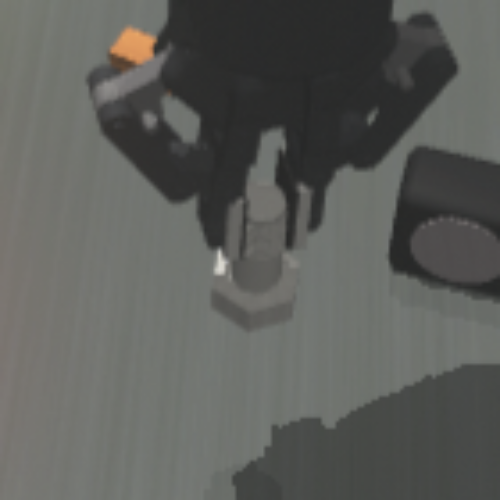

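The bolt is held upright, head down, at crop (255,300). Views so far: 12. Carry it to the blue tray.

Emit:
carry_out(targets=[{"ax":0,"ay":0,"az":0,"tx":-1,"ty":0,"tz":0,"hand":0},{"ax":0,"ay":0,"az":0,"tx":-2,"ty":0,"tz":0,"hand":0},{"ax":0,"ay":0,"az":0,"tx":-3.4,"ty":0,"tz":0,"hand":0},{"ax":0,"ay":0,"az":0,"tx":-3.4,"ty":0,"tz":0,"hand":0},{"ax":0,"ay":0,"az":0,"tx":-3.4,"ty":0,"tz":0,"hand":0},{"ax":0,"ay":0,"az":0,"tx":-3.4,"ty":0,"tz":0,"hand":0},{"ax":0,"ay":0,"az":0,"tx":-3.4,"ty":0,"tz":0,"hand":0},{"ax":0,"ay":0,"az":0,"tx":-3.4,"ty":0,"tz":0,"hand":0},{"ax":0,"ay":0,"az":0,"tx":-3.4,"ty":0,"tz":0,"hand":0},{"ax":0,"ay":0,"az":0,"tx":-3.4,"ty":0,"tz":0,"hand":0},{"ax":0,"ay":0,"az":0,"tx":-3.4,"ty":0,"tz":0,"hand":0},{"ax":0,"ay":0,"az":0,"tx":-3.4,"ty":0,"tz":0,"hand":0},{"ax":0,"ay":0,"az":0,"tx":-3.4,"ty":0,"tz":0,"hand":0},{"ax":0,"ay":0,"az":0,"tx":-3.4,"ty":0,"tz":0,"hand":0},{"ax":0,"ay":0,"az":0,"tx":-3.4,"ty":0,"tz":0,"hand":0},{"ax":0,"ay":0,"az":0,"tx":-3.4,"ty":0.2,"tz":0,"hand":0},{"ax":0,"ay":0,"az":0,"tx":-3.4,"ty":0.2,"tz":0,"hand":0},{"ax":0,"ay":0,"az":0,"tx":-3.4,"ty":0.2,"tz":0,"hand":0},{"ax":0,"ay":0,"az":0,"tx":-2.7,"ty":0,"tz":0,"hand":0},{"ax":0,"ay":0,"az":0,"tx":-1.5,"ty":0,"tz":0,"hand":0}])

```text
t: 28.12
eef_pos: [0.592, -0.3019, 0.1035]
eef_rot: [-1.829, -2.552, 0.004]
force: [0.2, 0.3, -1.8]
opening: 0.0181
```

Run:
```python
from h import *
go((.594,-.297,.009),0)
```

```text
t 28.1 pos [ 0.592  -0.3019  0.1035] jaw yaw 0.327 toolz [-0.003 -0.001 -1.   ] open 0.0181 F [ 0.2  0.3 -1.8]
shift cm, tool axes now: [0.4  0.37 9.45]
az 0.327
```

Emit:
carry_out(targets=[{"ax":0,"ay":0,"az":0,"tx":0.3,"ty":0.3,"tz":0,"hand":0},{"ax":0,"ay":0,"az":0,"tx":0,"ty":0,"tz":1,"hand":0},{"ax":0,"ay":0,"az":0,"tx":0,"ty":0,"tz":2,"hand":0},{"ax":0,"ay":0,"az":0,"tx":0,"ty":0,"tz":2,"hand":0},{"ax":0,"ay":0,"az":0,"tx":0,"ty":0,"tz":2,"hand":0},{"ax":0,"ay":0,"az":0,"tx":0,"ty":0,"tz":1.3,"hand":0},{"ax":0,"ay":0,"az":0,"tx":0,"ty":0,"tz":0.8,"hand":0},{"ax":0,"ay":0,"az":0,"tx":0,"ty":0,"tz":0.3,"hand":0},{"ax":0,"ay":0,"az":0,"tx":0,"ty":0,"tz":0,"hand":0},{"ax":0,"ay":0,"az":0,"tx":0,"ty":0,"tz":0,"hand":0}])

```text
t: 28.95
eef_pos: [0.5956, -0.294, 0.012]
eef_rot: [1.826, 2.556, 0.0]
force: [-0.3, 0.7, -1.7]
opening: 0.0179
```

Emit:
carry_out(targets=[{"ax":0,"ay":0,"az":0,"tx":0,"ty":0,"tz":0.15,"hand":0},{"ax":0,"ay":0,"az":0,"tx":0,"ty":0,"tz":0,"hand":0}])

```text
t: 29.12
eef_pos: [0.5956, -0.2939, 0.0105]
eef_rot: [1.826, 2.555, 0.0]
force: [0.1, 0.5, -2.6]
opening: 0.0179
```

Emit:
carry_out(targets=[{"ax":0,"ay":0,"az":0,"tx":0,"ty":0,"tz":0.3,"hand":0},{"ax":0,"ay":0,"az":0,"tx":0,"ty":0,"tz":0.1,"hand":0},{"ax":0,"ay":0,"az":0,"tx":0,"ty":0,"tz":0,"hand":0}])

```text
t: 29.37
eef_pos: [0.5952, -0.2937, 0.0056]
eef_rot: [-1.826, -2.556, 0.0]
force: [0.5, 0.2, -1.6]
opening: 0.0178
```

Emit:
carry_out(targets=[{"ax":0,"ay":0,"az":0,"tx":0,"ty":0,"tz":0.15,"hand":0},{"ax":0,"ay":0,"az":0,"tx":0,"ty":0,"tz":0,"hand":0}])

```text
t: 29.53
eef_pos: [0.5955, -0.2942, 0.0051]
eef_rot: [1.826, 2.555, 0.0]
force: [-4.0, 1.2, 9.6]
opening: 0.0181
```

Emit:
carry_out(targets=[{"ax":0,"ay":0,"az":0,"tx":0,"ty":0,"tz":-0.1,"hand":0},{"ax":0,"ay":0,"az":0,"tx":0,"ty":0,"tz":0,"hand":0.2},{"ax":0,"ay":0,"az":0,"tx":0,"ty":0,"tz":0,"hand":0.45},{"ax":0,"ay":0,"az":0,"tx":0,"ty":0,"tz":0,"hand":0.45},{"ax":0,"ay":0,"az":0,"tx":0,"ty":0,"tz":0,"hand":0.45},{"ax":0,"ay":0,"az":0,"tx":0,"ty":0,"tz":-0.5,"hand":0.45},{"ax":0,"ay":0,"az":0,"tx":0,"ty":0,"tz":-1.5,"hand":0.45},{"ax":0,"ay":0,"az":0,"tx":0,"ty":0,"tz":-2.5,"hand":0.45},{"ax":0,"ay":0,"az":0,"tx":0,"ty":0,"tz":-3,"hand":0.45},{"ax":0,"ay":0,"az":0,"tx":0,"ty":0,"tz":-3,"hand":0.45},{"ax":0,"ay":0,"az":0,"tx":0,"ty":0,"tz":-1,"hand":0.45},{"ax":0,"ay":0,"az":0,"tx":0,"ty":0,"tz":0,"hand":0.45}])

```text
t: 30.53
eef_pos: [0.5967, -0.2947, 0.1248]
eef_rot: [1.823, 2.552, 0.002]
force: [0.5, -0.7, -0.5]
opening: 0.0385
```

Run:
```python
from h import *
go((.3615,-.2815,.11))
```

```text
t 30.5 pos [ 0.5967 -0.2947  0.1248] jaw yaw 0.330 toolz [ 0.005 -0.002 -1.   ] open 0.0385 F [ 0.5 -0.7 -0.5]
shift cm, tool axes now: [  8.88 -21.83   1.35]
```

Emit:
carry_out(targets=[{"ax":0,"ay":0,"az":0,"tx":0.4,"ty":-1,"tz":0,"hand":0.55},{"ax":0,"ay":0,"az":0,"tx":0.8,"ty":-2,"tz":0,"hand":0.55},{"ax":0,"ay":0,"az":0,"tx":1.2,"ty":-3,"tz":0,"hand":0.55},{"ax":0,"ay":0,"az":0,"tx":1.2,"ty":-3,"tz":0,"hand":0.55},{"ax":0,"ay":0,"az":0,"tx":1.2,"ty":-3,"tz":0,"hand":0.55},{"ax":0,"ay":0,"az":0,"tx":1.2,"ty":-3,"tz":0,"hand":0.55},{"ax":0,"ay":0,"az":0,"tx":1.2,"ty":-3,"tz":0,"hand":0.55},{"ax":0,"ay":0,"az":0,"tx":1.1,"ty":-2.5,"tz":0,"hand":0.55},{"ax":0,"ay":0,"az":0,"tx":0.6,"ty":-1.3,"tz":0,"hand":0.55},{"ax":0,"ay":0,"az":0,"tx":0,"ty":0,"tz":0,"hand":0.55},{"ax":0,"ay":0,"az":0,"tx":0,"ty":0,"tz":0,"hand":0.55}])

```text
t: 31.45
eef_pos: [0.3602, -0.2801, 0.1206]
eef_rot: [1.827, 2.555, 0.001]
force: [-0.1, -0.3, 0.4]
opening: 0.0467
```

Run:
```python
from h import *
go((.3615,-.2815,.0))
```

```text
t 31.4 pos [ 0.3602 -0.2801  0.1206] jaw yaw 0.330 toolz [ 0.001  0.    -1.   ] open 0.0467 F [-0.1 -0.3  0.4]
shift cm, tool axes now: [-0.18  0.07 12.06]
```

Emit:
carry_out(targets=[{"ax":0,"ay":0,"az":0,"tx":-0.2,"ty":0.1,"tz":1,"hand":0.55},{"ax":0,"ay":0,"az":0,"tx":0,"ty":0,"tz":2,"hand":0.55},{"ax":0,"ay":0,"az":0,"tx":0,"ty":0,"tz":2.5,"hand":0.55},{"ax":0,"ay":0,"az":0,"tx":0,"ty":0,"tz":2.5,"hand":0.55},{"ax":0,"ay":0,"az":0,"tx":0,"ty":0,"tz":2,"hand":0.55},{"ax":0,"ay":0,"az":0,"tx":0,"ty":0,"tz":1.2,"hand":0.55},{"ax":0,"ay":0,"az":0,"tx":0,"ty":0,"tz":0.6,"hand":0.55},{"ax":0,"ay":0,"az":0,"tx":0,"ty":0,"tz":0.3,"hand":0.55},{"ax":0,"ay":0,"az":0,"tx":0,"ty":0,"tz":0,"hand":0.55}])

```text
t: 32.2
eef_pos: [0.3618, -0.2819, -0.0013]
eef_rot: [-1.826, -2.556, 0.001]
force: [-0.9, -0.2, 0.6]
opening: 0.047
```

Emit:
carry_out(targets=[{"ax":0,"ay":0,"az":0,"tx":0,"ty":0,"tz":0,"hand":0},{"ax":0,"ay":0,"az":0,"tx":0,"ty":0,"tz":0,"hand":0},{"ax":0,"ay":0,"az":0,"tx":0,"ty":0,"tz":0,"hand":0},{"ax":0,"ay":0,"az":0,"tx":0,"ty":0,"tz":0,"hand":0},{"ax":0,"ay":0,"az":0,"tx":0,"ty":0,"tz":0,"hand":0},{"ax":0,"ay":0,"az":0,"tx":0,"ty":0,"tz":0,"hand":0}])

```text
t: 32.7
eef_pos: [0.3623, -0.2821, 0.0001]
eef_rot: [1.825, 2.555, 0.0]
force: [-2.0, 0.7, 8.3]
opening: 0.0204
```

Emit:
carry_out(targets=[{"ax":0,"ay":0,"az":0,"tx":0,"ty":0,"tz":-0.5,"hand":0},{"ax":0,"ay":0,"az":0,"tx":0,"ty":0,"tz":-1,"hand":0},{"ax":0,"ay":0,"az":0,"tx":0,"ty":0,"tz":-2,"hand":0},{"ax":0,"ay":0,"az":0,"tx":0,"ty":0,"tz":-2.5,"hand":0},{"ax":0,"ay":0,"az":0,"tx":0,"ty":0,"tz":-2.5,"hand":0},{"ax":0,"ay":0,"az":0,"tx":0,"ty":0,"tz":-1.5,"hand":0},{"ax":0,"ay":0,"az":0,"tx":0,"ty":0,"tz":-1,"hand":0},{"ax":0,"ay":0,"az":0,"tx":0,"ty":0,"tz":0,"hand":0}])

```text
t: 33.37
eef_pos: [0.3627, -0.2821, 0.1114]
eef_rot: [1.824, 2.554, 0.002]
force: [0.0, -0.9, -1.0]
opening: 0.0208
```

Run:
```python
from h import *
go((.604,.2535,.11))
```

```text
t 33.4 pos [ 0.3627 -0.2821  0.1114] jaw yaw 0.330 toolz [ 0.003 -0.001 -1.   ] open 0.0208 F [ 0.  -0.9 -1. ]
shift cm, tool axes now: [42.85 40.19  0.17]
```

Emit:
carry_out(targets=[{"ax":0,"ay":0,"az":0,"tx":0.7,"ty":0.7,"tz":0,"hand":0},{"ax":0,"ay":0,"az":0,"tx":1.4,"ty":1.3,"tz":0,"hand":0},{"ax":0,"ay":0,"az":0,"tx":2.4,"ty":2.25,"tz":0,"hand":0},{"ax":0,"ay":0,"az":0,"tx":2.4,"ty":2.25,"tz":0,"hand":0},{"ax":0,"ay":0,"az":0,"tx":2.4,"ty":2.25,"tz":0,"hand":0},{"ax":0,"ay":0,"az":0,"tx":2.4,"ty":2.25,"tz":0,"hand":0},{"ax":0,"ay":0,"az":0,"tx":2.4,"ty":2.25,"tz":0,"hand":0},{"ax":0,"ay":0,"az":0,"tx":2.4,"ty":2.25,"tz":0,"hand":0},{"ax":0,"ay":0,"az":0,"tx":2.4,"ty":2.25,"tz":0,"hand":0},{"ax":0,"ay":0,"az":0,"tx":2.4,"ty":2.25,"tz":0,"hand":0},{"ax":0,"ay":0,"az":0,"tx":2.4,"ty":2.25,"tz":0,"hand":0},{"ax":0,"ay":0,"az":0,"tx":2.4,"ty":2.25,"tz":0,"hand":0},{"ax":0,"ay":0,"az":0,"tx":2.4,"ty":2.25,"tz":0,"hand":0},{"ax":0,"ay":0,"az":0,"tx":2.4,"ty":2.25,"tz":0,"hand":0},{"ax":0,"ay":0,"az":0,"tx":2.4,"ty":2.25,"tz":0,"hand":0},{"ax":0,"ay":0,"az":0,"tx":2.4,"ty":2.25,"tz":0,"hand":0},{"ax":0,"ay":0,"az":0,"tx":2.4,"ty":2.25,"tz":0,"hand":0},{"ax":0,"ay":0,"az":0,"tx":2.2,"ty":2.1,"tz":0,"hand":0},{"ax":0,"ay":0,"az":0,"tx":1.6,"ty":1.5,"tz":0,"hand":0},{"ax":0,"ay":0,"az":0,"tx":0.9,"ty":0.8,"tz":0,"hand":0}])

```text
t: 35.03
eef_pos: [0.6027, 0.2561, 0.1076]
eef_rot: [-1.822, -2.558, 0.002]
force: [-0.2, 0.3, -0.7]
opening: 0.0206
```

Run:
```python
from h import *
go((.604,.2535,.006))
```

```text
t 35.0 pos [0.6027 0.2561 0.1076] jaw yaw 0.333 toolz [-0.002 -0.    -1.   ] open 0.0206 F [-0.2  0.3 -0.7]
shift cm, tool axes now: [-0.29  0.05 10.16]
```

Contact is expected at measured z of about 0.004.

Emit:
carry_out(targets=[{"ax":0,"ay":0,"az":0,"tx":0,"ty":0,"tz":0,"hand":0},{"ax":0,"ay":0,"az":0,"tx":0,"ty":0,"tz":1,"hand":0},{"ax":0,"ay":0,"az":0,"tx":0,"ty":0,"tz":2,"hand":0},{"ax":0,"ay":0,"az":0,"tx":0,"ty":0,"tz":2.5,"hand":0},{"ax":0,"ay":0,"az":0,"tx":0,"ty":0,"tz":2,"hand":0},{"ax":0,"ay":0,"az":0,"tx":0,"ty":0,"tz":1.3,"hand":0},{"ax":0,"ay":0,"az":0,"tx":0,"ty":0,"tz":0.7,"hand":0},{"ax":0,"ay":0,"az":0,"tx":0,"ty":0,"tz":0.3,"hand":0},{"ax":0,"ay":0,"az":0,"tx":0,"ty":0,"tz":0,"hand":0},{"ax":0,"ay":0,"az":0,"tx":0,"ty":0,"tz":0,"hand":0}])

```text
t: 35.87
eef_pos: [0.6034, 0.2531, 0.0121]
eef_rot: [1.826, 2.555, 0.001]
force: [-0.9, 0.3, -0.2]
opening: 0.0208
```

Emit:
carry_out(targets=[{"ax":0,"ay":0,"az":0,"tx":0,"ty":0,"tz":0.2,"hand":0},{"ax":0,"ay":0,"az":0,"tx":0,"ty":0,"tz":0,"hand":0}])

```text
t: 36.03
eef_pos: [0.6032, 0.2534, 0.0098]
eef_rot: [1.826, 2.556, 0.001]
force: [-0.0, -0.6, -0.3]
opening: 0.0207
```

Emit:
carry_out(targets=[{"ax":0,"ay":0,"az":0,"tx":0,"ty":0,"tz":0.3,"hand":0},{"ax":0,"ay":0,"az":0,"tx":0,"ty":0,"tz":0.1,"hand":0},{"ax":0,"ay":0,"az":0,"tx":0,"ty":0,"tz":0,"hand":0}])

```text
t: 36.28
eef_pos: [0.6027, 0.2532, 0.0051]
eef_rot: [-1.826, -2.556, 0.001]
force: [0.1, -0.3, -1.1]
opening: 0.0203
```

Emit:
carry_out(targets=[{"ax":0,"ay":0,"az":0,"tx":0,"ty":0,"tz":0.15,"hand":0},{"ax":0,"ay":0,"az":0,"tx":0,"ty":0,"tz":0,"hand":0}])

```text
t: 36.45
eef_pos: [0.603, 0.2532, 0.0042]
eef_rot: [-1.826, -2.556, -0.0]
force: [-2.7, -0.1, 7.6]
opening: 0.0208
```

Emit:
carry_out(targets=[{"ax":0,"ay":0,"az":0,"tx":0,"ty":0,"tz":-0.1,"hand":0},{"ax":0,"ay":0,"az":0,"tx":0,"ty":0,"tz":0,"hand":0.2},{"ax":0,"ay":0,"az":0,"tx":0,"ty":0,"tz":0,"hand":0.5},{"ax":0,"ay":0,"az":0,"tx":0,"ty":0,"tz":0,"hand":0.5},{"ax":0,"ay":0,"az":0,"tx":0,"ty":0,"tz":0,"hand":0.5},{"ax":0,"ay":0,"az":0,"tx":0,"ty":0,"tz":-0.5,"hand":0.5},{"ax":0,"ay":0,"az":0,"tx":0,"ty":0,"tz":-1.5,"hand":0.5},{"ax":0,"ay":0,"az":0,"tx":0,"ty":0,"tz":-3,"hand":0.5},{"ax":0,"ay":0,"az":0,"tx":0,"ty":0,"tz":-3,"hand":0.5},{"ax":0,"ay":0,"az":0,"tx":0,"ty":0,"tz":-3,"hand":0.5},{"ax":0,"ay":0,"az":0,"tx":0,"ty":0,"tz":-3,"hand":0.5},{"ax":0,"ay":0,"az":0,"tx":0,"ty":0,"tz":-2,"hand":0.5}])

```text
t: 37.45
eef_pos: [0.6038, 0.2532, 0.1694]
eef_rot: [1.826, 2.554, 0.005]
force: [0.3, 0.1, 0.5]
opening: 0.0429
```

Emit:
carry_out(targets=[{"ax":0,"ay":0,"az":0,"tx":1,"ty":-0.6,"tz":0,"hand":0.5},{"ax":0,"ay":0,"az":0,"tx":2,"ty":-1.2,"tz":0,"hand":0.5},{"ax":0,"ay":0,"az":0,"tx":2.7,"ty":-1.6,"tz":0,"hand":0.5},{"ax":0,"ay":0,"az":0,"tx":2.7,"ty":-1.6,"tz":0,"hand":0.5},{"ax":0,"ay":0,"az":0,"tx":2.7,"ty":-1.6,"tz":0,"hand":0.5},{"ax":0,"ay":0,"az":0,"tx":2.7,"ty":-1.6,"tz":0,"hand":0.5},{"ax":0,"ay":0,"az":0,"tx":2.7,"ty":-1.6,"tz":0,"hand":0.5},{"ax":0,"ay":0,"az":0,"tx":2.7,"ty":-1.6,"tz":0,"hand":0.5},{"ax":0,"ay":0,"az":0,"tx":2.7,"ty":-1.6,"tz":0,"hand":0.5},{"ax":0,"ay":0,"az":0,"tx":2.7,"ty":-1.6,"tz":0,"hand":0.5},{"ax":0,"ay":0,"az":0,"tx":2.7,"ty":-1.6,"tz":0,"hand":0.5},{"ax":0,"ay":0,"az":0,"tx":2.7,"ty":-1.6,"tz":0,"hand":0.5},{"ax":0,"ay":0,"az":0,"tx":2,"ty":-1.2,"tz":0,"hand":0.5},{"ax":0,"ay":0,"az":0,"tx":1,"ty":-0.6,"tz":0,"hand":0.5},{"ax":0,"ay":0,"az":0,"tx":0,"ty":0,"tz":0,"hand":0.5}])

```text
t: 38.7
eef_pos: [0.308, 0.5037, 0.1653]
eef_rot: [-1.821, -2.559, -0.0]
force: [-1.4, 0.6, 0.3]
opening: 0.0427
```

Run:
```python
from h import *
go(None)
t=arm.capture("top");s=arm.capture("side")
a=cv2.resize(t["img"][90:300,80:440],(700,408),interpolation=cv2.INTER_CUBIC)
cv2.imwrite("pics/f1.png",a[:,:,::-1])
cv2.imwrite("pics/f2.png",cv2.resize(s["img"][90:380,130:400],(540,580),interpolation=cv2.INTER_CUBIC)[:,:,::-1])
t0=cv2.imread("pics/top0.png")[:,:,::-1].astype(int)
# wedge / insulator: centroid before and after
for n,(u,v),f in(("wedge",(233,233),lambda i:(i[...,0]-i[...,2]>50)),("insul",(297,234),lambda i:i.min(2)>150)):
    for im in(t0,t["img"].astype(int)):
        y,x=np.nonzero(f(im[v-13:v+13,u-12:u+12])); print(n,x.mean().round(2),y.mean().round(2),len(x))
```

```text
t 38.7 pos [0.308  0.5037 0.1653] jaw yaw 0.334 toolz [-0.     0.001 -1.   ] open 0.0427 F [-1.4  0.6  0.3]
wedge 11.91 12.69 158
wedge 11.94 12.69 159
insul 11.66 12.59 116
insul 11.66 12.59 116
```

View pics/f1.png

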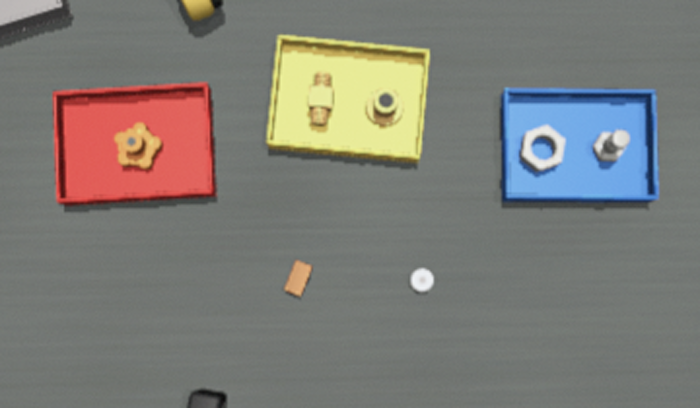

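View pics/f2.png

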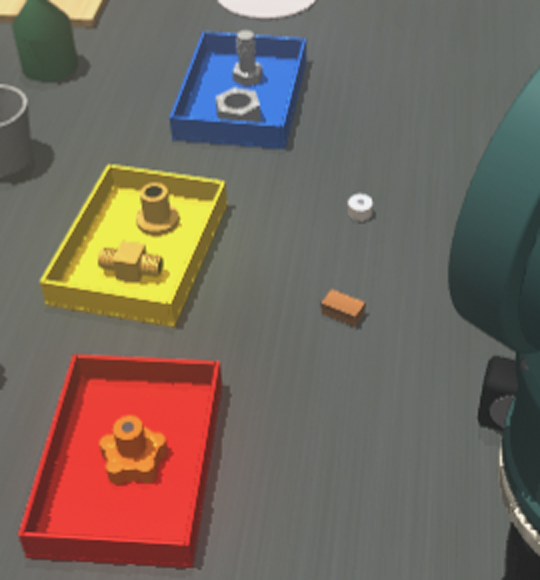

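All five parts show in the right trays, upright and flat: top crop knob (137,147), adapter (320,99), bushing (385,103), nut (542,148), bolt (613,147). The side view agrees. The wedge and insulator centroids haven't moved. Handing in.

Run:
```python
from rig import arm
print(arm.close_job())
```

```text
the job is handed in; nothing more can be done
None
```

All five parts are sorted and the job is handed in, at about 39 s on the robot's clock. The brass adapter and bushing are in the yellow tray, the steel nut and bolt in the blue tray, and the orange knob in the red tray.

- **Last checks:** both final camera views show every part flat on its tray's bottom, the same way up as before, and touching nothing else. The wooden block and the insulator moved less than 0.05 px in the top view. The robot was clear of everything and the hand was empty.
- **Missed first grasp:** the fingers end about 24 mm short of the reported TCP, so the first try at the adapter shut above it without touching it. I corrected for this on every later grasp. Each set-down then touched the tray's bottom within 1 mm of the expected height.
- **Opening reading:** it was about 2.5–3 mm low on every part gripped, with no effect on the result.
- **Highest force seen:** about 46 N at the wrist, when I pressed the held adapter slightly too far onto its tray's bottom. I backed off before letting go.

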